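Stack the returned pellet tins by weight

TASK

On the scoring table, move the block magnifier off the wooden stacking tray and stand it in the middle of its cork mat. Then heft the pellet tins, which look alike but are not equally full, and stack all of them upright and squarely in one column on the middle of the tray, the heaviest at the bottom and each lighter than the one below; only when the column is complete, lay the steel cover plate squarely on top, grip upwards. Leave the pens, screwdriver, bowl and glue bottle where they are.

Things in the scene. Friction and masses are not known exactly. Their poses are not given: they have to be found in the camera images.
- tin_1_mid (a point): closed rectangular plain steel pellet tin with a bright lid and a blank paper patch on top, 84 long (x) x 54 wide (y) x 40 high mm, solid outside, no overhang; this point is its centre, 20 mm above its underside; x along its length, z up. Outwardly all tins are identical; they weigh between about 0.11 and 0.93 kg and any two differ by at least 0.1 kg; the number says nothing of the weight. 4 or all 5 of the tins are present
- tin_2_mid (a point): another tin, the same outside as tin_1
- tin_3_mid (a point): another tin, the same outside as tin_1
- tin_4_mid (a point): another tin, the same outside as tin_1
- tin_5_mid (a point): another tin, the same outside as tin_1
- tray_top (a point): flat wooden stacking tray without rim, 124 (x) x 92 (y) x 6 mm thick, fixed on the table; this point is the centre of its top face, 6 mm above the table; x along its length
- loupe_mid (a point): black block magnifier, standing on the stacking tray at the start: two side plates (facing its y and -y) carry a 6 mm top plate with a lens; 46 (x) x 46 (y) x 52 high mm, 0.1 to 0.16 kg; this point is its centre, 26 mm above its underside; grip it over the two side plates, across y
- mat_top (a point): square cork mat 85 x 85 x 3 mm fixed on the table, the magnifier's place; this point is the centre of its top face, 3 mm above the table
- cover_grip (a point): dark steel cover plate 84 (x) x 54 (y) x 8 mm with a black upright grip block 50 (x) x 14 (y) mm standing 30 mm above the plate's top in its middle (top of grip 38 mm above the underside); 0.2 to 0.33 kg; this point is in the grip, on the centre axis, 26 mm above the plate's underside; grip it across y
Things that resemble listed ones, but are neither listed nor needed, are in the scene too. Of the things like the part that bears tray_top, leave any that is blue; of the rest the smaller one is meant.

How it is judged:
By the outcome, as a careful person would: the job done as asked, in the order asked, and still so for the second after the job is handed in, with the robot touching nothing.
Of emptiest_tin, fourth_tin, fullest_tin, second_tin, third_tin only 4 to 5 are there at a start; the rules pass over those that are not, and their reading is None.
At some moment in a run one of loupe, cover may be knocked a few centimetres aside while the robot is not near it.
Once in a run the grip may slacken for a moment while it holds something.
It also fails if it takes over 210 s, if anything falls off the work surface, if the arm or the gripper's body presses on something with over 40 N, if the wrist force passes 120 N, or if a joint passes its speed limit or range.

ROBOT

A 6-joint arm with a two-finger parallel gripper is mounted at the origin on the work surface. World frame = base frame: x ahead of the robot, y to its left, z up, the work surface at z = 0. Lengths are in mm, angles in rad, forces in N, time in s.
With the tool pointing down it reaches from about 325 to 900 mm from the base axis. Payload 6.1 kg.
Tool frame: the origin (TCP) lies midway between the tips of the shut fingers; the grasp point (between the pads) lies 19 mm behind it; z points along the fingers, y is the line along which they close (so a half turn about z gives the same grasp; the last joint's range is limited). The gripper opens to 87 mm and grips with 3 to 60 N. Pads are 19 mm wide; open, the fingers measure 117 mm over their backs; the gripper's body (75 mm by 190 mm) begins 51 mm behind the grasp point.
Start: joints at [-0.126, 0.22, 1.526, -0, 1.395, -0.126], TCP at [624.993, -0.003, 222.538] pointing down, gripper open.
Joint ranges: [-2.98, 2.98], [-0.91, 2.08], [0.09, 2.57], [-1.24, 4.39], [0.2, 2.65], [-2.68, 2.68]. Speed limits (rad/s): [2.57, 2.57, 3.01, 3.14, 3.14, 3.14].

INTERFACE

Orientations are given as [roll, pitch, yaw] about the fixed x, y, z axes, in that order (R = Rz(yaw) Ry(pitch) Rx(roll)).
In Python, from station import arm gives the robot as it stands.
- The arm moves only by the tool servo_tool, never from a script. Its argument "targets" is text: rows parted by semicolons, each of 6 numbers parted by spaces: the shift along the tool's x, y, z in mm, then the turn, a rotation vector about the tool's x, y, z in rad. A call has 1 to 12 rows; each row shifts and turns the commanded pose from where the row before left it, along the tool's axes as they then stand; what a row does not reach is not made up. A row lasts 1/12 s, in which the tool goes at most 41.7 mm and 7.16 degrees, less where a joint would pass 70% of its speed; a pose out of reach is approached as far as the arm can. A call is refused whole if a number of a shift passes 41.7 or a number of a turn 0.125, either way. A call with a gripper value outside its range is refused whole. "gripper" is the opening, from 0 (shut) to 1 (fully open), set as the call begins (left out, the last holds). The fingers move at their own pace and stop on an object; the grip force is fixed at half the most. Time passes only in rows, so rows that do not move let the fingers close. It gives the time, the measured TCP pose, the force, the opening and the grip force at its end, in the units of the state.
- arm.state(): the state, without advancing time (a new reading comes with each control period).
- arm.camera(name): name is "scene" or "side" or "wrist"; returns a dict with "pixels" (420x560x3 uint8, red, green, blue), "z_map" (420x560 float32, mm along the optical axis (not along the pixel's ray), 0 where there is no reading), "fx", "fy", "cx", "cy" (pixels), "R" (3x3) and "t" (3): a world point X has camera coordinates R X + t; the wrist camera has in their place "T_tool_cam" (4x4, takes a point from camera to tool coordinates, whose origin is the TCP and whose axes are the flange's). Camera axes: x right, y down, z forward; pixel columns grow to the right and rows downward; lengths in mm; the calibration is good to about 2 mm. A picture is of the moment at which its call begins: read the wrist's pose just before it.
- arm.hand_in(): hands the job in; it is judged then, once.
The state is a dict: "clock": time; "joint_positions": joint angles; "qvel": joint speeds; "joint_efforts": joint torques, N m; "tcp_pos": TCP position; "orientation": TCP orientation; "wrist_force": force on the tool from outside, world axes, zero at the start; "ft_torque": the same for the moment, N m; "grip_width": finger opening in mm; "finger_force": force on a finger pad.
Only numpy, scipy, OpenCV 4.12 (cv2) and the standard library are available. Lean on these libraries where they do the work, as an engineer would, in place of code of your own. Each camera call takes 0.05 s, during which the arm holds its last target. There are 200 camera calls.

## Working session

There is one attempt and no reset: what is moved stays moved. The work goes in short steps, Python scripts to look and compute and a tool call to move; the robot and the scene stay as the last step left them, time stands still between calls to the robot, and variables do not carry over. Pictures are saved under pics/ and viewed, at most 14 in all, crops included, and the job is handed in when it is done.

Besides the shell and the picture viewer there is one more tool, called as name(argument=value, ...) on one line, values as JSON. servo_tool: Moves the arm, as the interface text tells. Its arguments: {"type":"object","properties":{"targets":{"type":"string"},"gripper":{"type":"number"}},"required":["targets"]}

```bash
ls; mkdir -p pics
python3 - <<'E'
from station import arm
import cv2,numpy as np
s=arm.state(); print(s)
for n in ["scene","side"]:
    c=arm.camera(n); np.savez(f"pics/{n}0.npz",**c); cv2.imwrite(f"pics/{n}0.png",c["pixels"][...,::-1])
    print(n,c["fx"],c["cx"],c["cy"],c["R"],c["t"])
c=arm.camera("wrist"); np.savez("pics/wrist0.npz",**c); cv2.imwrite("pics/wrist0.png",c["pixels"][...,::-1]); print(c["T_tool_cam"],c["fx"])
E
```

```text
pics
{'clock': 0.0, 'joint_positions': array([-1.26146939e-01,  2.21234006e-01,  1.52760997e+00, -4.23396021e-06,
        1.39468722e+00, -1.26120601e-01]), 'qvel': array([ 1.30260761e-03,  1.13801436e-03, -7.50518422e-06,  7.78004353e-04,
       -1.42663248e-03,  7.44588992e-04]), 'joint_efforts': array([-1.67445501e-05, -4.94609964e+01, -3.87383544e+01,  6.99962187e-02,
        5.70271199e-02, -1.42064664e-04]), 'tcp_pos': array([6.24382602e+02, 4.36946443e-02, 2.21432975e+02]), 'orientation': array([-3.13966898e+00, -2.39708432e-04,  1.57077050e+00]), 'wrist_force': array([-0.91437418,  0.23612812,  1.09016382]), 'ft_torque': array([-0.00634534,  0.03043179,  0.00815325]), 'finger_force': 0.0, 'grip_width': 87.09570117745074}
scene 409.5801137066162 273.9932673969535 211.7339307569636 [[ 0.52163453  0.85310037  0.01082456]
 [ 0.59308069 -0.35346462 -0.72340726]
 [-0.6133129   0.38377404 -0.69033671]] [-321.21818763 -176.76092877 1345.94707355]
side 475.7524361555027 280.28286267882515 217.35518734470034 [[-0.88533045 -0.4647398  -0.01438428]
 [-0.24393416  0.49058752 -0.83655246]
 [ 0.39583597 -0.73711655 -0.54769798]] [ 421.60290312   84.21447385 1160.94206728]
[[-3.17491869e-04 -9.61266941e-01 -2.75618882e-01  7.41319038e+01]
 [ 9.99999943e-01 -2.72492719e-04 -2.01559515e-04  1.31018240e+00]
 [ 1.18648360e-04 -2.75618930e-01  9.61266972e-01 -1.61885372e+02]
 [ 0.00000000e+00  0.00000000e+00  0.00000000e+00  1.00000000e+00]] 338.9514564855093
```

View pics/scene0.png

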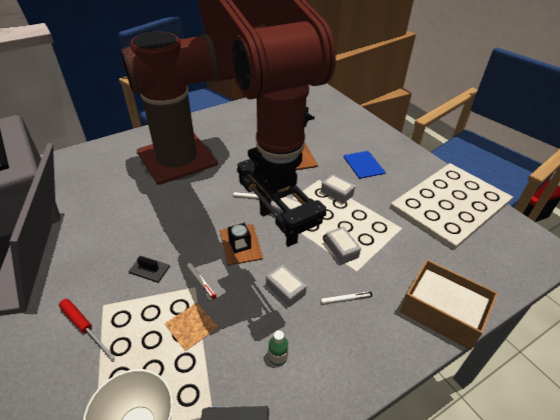

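View pics/side0.png

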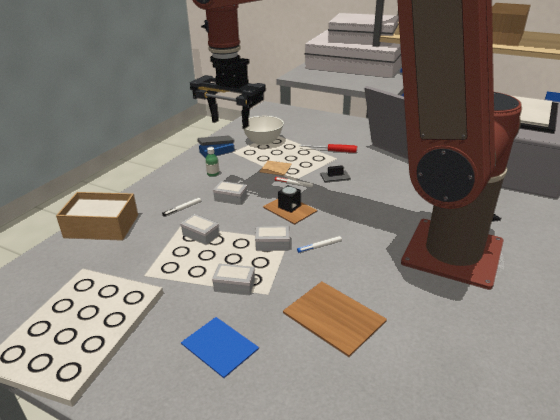

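The scene and side views show four tins (side px (231,191), (200,229), (273,238), (235,278)), the loupe on the small wooden tray (290,205), the cork mat (277,168) and the cover (335,174). A larger wooden board (335,315) and a blue one are decoys. Next I'll measure these from the depth maps.

```bash
cat > h.py <<'E'
import numpy as np,cv2
from scipy.spatial.transform import Rotation as Ro
def world(c,s=None):
    v,u=np.mgrid[:420,:560]; z=c["z_map"].astype(float)
    P=np.stack([(u-c["cx"])/c["fx"]*z,(v-c["cy"])/c["fy"]*z,z],-1)
    if "R" in c: W=(P-c["t"])@c["R"]
    else:
        T=c["T_tool_cam"]; W=(P@T[:3,:3].T+T[:3,3])@Ro.from_euler("xyz",s["orientation"]).as_matrix().T+s["tcp_pos"]
    W[z<=0]=np.nan
    return W
def blobs(W,mask,mn=60):
    """connected pixel blobs -> (centroid of min-area rect in xy, size, angle deg, mean z, n, pixel)"""
    m=cv2.morphologyEx((mask&np.isfinite(W[...,0])).astype(np.uint8),cv2.MORPH_OPEN,np.ones((2,2)))
    n,l,st,ce=cv2.connectedComponentsWithStats(m)
    out=[]
    for i in range(1,n):
        if st[i,4]<mn: continue
        p=W[l==i]; lo,hi=np.percentile(p,[.5,99.5],axis=0)
        r=cv2.minAreaRect(p[:,:2].astype(np.float32))
        (cx,cy),(w,h),a=r
        if w<h: w,h,a=h,w,a+90
        out.append((round(cx),round(cy),round(w),round(h),round((a+90)%180-90,1),round(np.median(p[:,2]),1),st[i,4],ce[i].round().tolist()))
    return out
E
python3 - <<'E'
from h import *
for n in ["scene","side"]:
    c=dict(np.load(f"pics/{n}0.npz")); W=world(c); z=W[...,2]
    hsv=cv2.cvtColor(c["pixels"],cv2.COLOR_RGB2HSV)
    ok=(W[...,0]>150)&(W[...,0]<1000)&(abs(W[...,1])<700)
    print(n); 
    for nm,m in dict(top40=(z>34)&(z<47),top58=(z>52)&(z<66),lo=(z>25)&(z<34)&(hsv[...,2]<90),plate=(z>4)&(z<13)&(hsv[...,2]<75),
       wood=(z>-4)&(z<12)&(hsv[...,0]>4)&(hsv[...,0]<22)&(hsv[...,1]>110)).items():
        for b in blobs(W,m&ok): print(nm,*b)
E
```

```text
scene
top40 408 360 93 80 -71.4 nan 377 [338.0, 185.0]
top40 547 97 364 50 -31.2 41.4 149 [291.0, 203.0]
top40 607 235 114 58 -62.5 nan 570 [344.0, 242.0]
top40 405 -230 44 12 40.7 38.3 101 [147.0, 261.0]
top40 626 33 82 74 10.9 nan 752 [286.0, 282.0]
top40 890 250 168 36 34.6 39.1 285 [440.0, 322.0]
top40 772 -85 37 12 67.8 35.9 66 [278.0, 356.0]
top40 708 -355 126 57 67.2 37.8 507 [128.0, 395.0]
top40 803 -257 19 13 -23.6 45.7 64 [205.0, 414.0]
top58 426 10 109 53 -30.5 60.1 282 [239.0, 232.0]
top58 840 353 151 18 17.2 57.5 293 [461.0, 281.0]
top58 863 302 144 113 23.6 nan 2162 [451.0, 299.0]
top58 893 253 172 46 39.5 57.4 336 [443.0, 317.0]
top58 759 -68 64 34 -74.2 58.7 162 [279.0, 348.0]
top58 707 -356 140 67 68.6 nan 551 [124.0, 389.0]
top58 837 -186 66 43 55.2 nan 455 [251.0, 413.0]
lo 870 239 124 5 23.0 27.6 172 [431.0, 321.0]
plate 474 -29 51 21 -25.5 7.4 65 [235.0, 256.0]
plate 408 -229 78 49 39.8 nan 349 [150.0, 272.0]
plate 845 229 52 5 23.3 7.1 60 [416.0, 319.0]
wood 235 368 132 59 -48.2 nan 257 [307.0, 161.0]
wood 448 5 128 90 -19.0 nan 775 [243.0, 249.0]
wood 604 -202 
[... 203 characters left out ...]
39 51 80.5 34.9 64 [267.0, 138.0]
top40 813 -256 130 53 86.8 39.0 87 [226.0, 141.0]
top40 187 -161 758 109 -68.7 38.6 110 [390.0, 143.0]
top40 630 1 112 84 -77.6 nan 306 [231.0, 189.0]
top40 822 291 226 132 77.5 36.7 333 [101.0, 224.0]
top40 588 200 96 80 81.1 38.8 429 [200.0, 225.0]
top40 417 149 106 83 -63.3 38.7 479 [273.0, 234.0]
top40 416 327 95 83 -70.5 nan 649 [234.0, 274.0]Traceback (most recent call last):
  File "<stdin>", line 9, in <module>
  File "h.py", line 22, in blobs
    out.append((round(cx),round(cy),round(w),round(h),round((a+90)%180-90,1),round(np.median(p[:,2]),1),st[i,4],ce[i].round().tolist()))
                ~~~~~^^^^
ValueError: cannot convert float NaN to integer
```

```bash
sed -i 's/p=W\[l==i\];/p=W[l==i]; p=p[np.isfinite(p[:,0])];/' h.py
python3 - <<'E'
from h import *
from station import arm
s=arm.state()
c=dict(np.load("pics/wrist0.npz")); W=world(c,s); z=W[...,2]
print([(W[v,u]).round() for v,u in [(100,280),(210,280),(350,100),(350,450)]])
hsv=cv2.cvtColor(c["pixels"],cv2.COLOR_RGB2HSV)
for nm,m in dict(top40=(z>35)&(z<46),top58=(z>53)&(z<64),
  wood=(z>-4)&(z<12)&(hsv[...,0]>4)&(hsv[...,0]<22)&(hsv[...,1]>110)).items():
    for b in blobs(W,m,300): print(nm,*b)
E
```

```text
[array([626.,  88.,   1.]), array([626., -35.,  -1.]), array([577.,  13., 306.]), array([664.,  23., 319.])]
top40 405 155 111 50 17.1 39.7 3867 [44.0, 22.0]
top40 629 17 93 63 9.9 40.0 4372 [283.0, 166.0]
top58 433 -14 77 71 -9.1 59.8 2230 [104.0, 197.0]
top58 781 -84 73 21 -31.5 60.2 302 [410.0, 257.0]
wood 446 -2 126 95 -17.6 6.0 5478 [127.0, 174.0]
wood 595 -110 266 88 -86.1 3.4 2292 [259.0, 334.0]
```

View pics/wrist0.png

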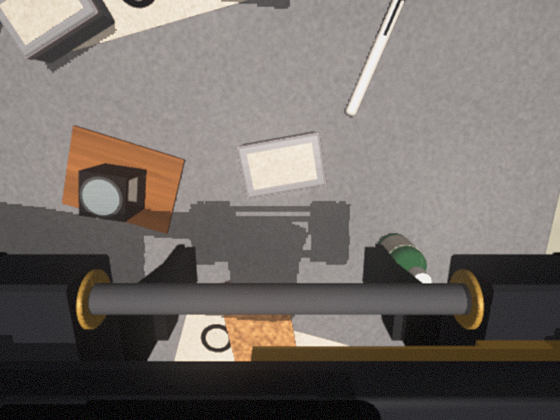

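```bash
cat >> h.py <<'E'
def pose(s): return Ro.from_euler("xyz",s["orientation"]).as_matrix(), s["tcp_pos"]
def cast(c,px,zp,s=None):
    px=np.asarray(px,float).reshape(-1,2)
    d=np.c_[(px[:,0]-c["cx"])/c["fx"],(px[:,1]-c["cy"])/c["fy"],np.ones(len(px))]
    if "R" in c: o=-c["R"].T@c["t"]; d=d@c["R"]
    else:
        R,p=pose(s); T=c["T_tool_cam"]; o=R@T[:3,3]+p; d=d@T[:3,:3].T@R.T
    return o+d*((zp-o[2])/d[:,2])[:,None]
def rects(c,mask,zp,s=None,mn=300):
    m=cv2.morphologyEx(mask.astype(np.uint8),cv2.MORPH_OPEN,np.ones((5,5)))
    for k in cv2.findContours(m,cv2.RETR_EXTERNAL,cv2.CHAIN_APPROX_NONE)[0]:
        if cv2.contourArea(k)<mn: continue
        q=cast(c,k.reshape(-1,2),zp,s)[:,:2].astype(np.float32)
        (cx,cy),(w,h),a=cv2.minAreaRect(q)
        if w<h: w,h,a=h,w,a+90
        u,v=k.reshape(-1,2).mean(0)
        print(f"  z{zp} centre {cx:.1f} {cy:.1f} size {w:.0f}x{h:.0f} yaw {(a+90)%180-90:.1f} px {u:.0f},{v:.0f}")
def look(name=None):
    from station import arm
    s=arm.state(); c=arm.camera("wrist")
    if name: cv2.imwrite(f"pics/{name}.png",c["pixels"][...,::-1])
    print("tcp",s["tcp_pos"].round(1),"rpy deg",np.degrees(s["orientation"]).round(2),"t",round(s["clock"],2),"F",s["wrist_force"].round(1),"w",round(s["grip_width"],1))
    W=world(c,s); return s,c,W,W[...,2],cv2.cvtColor(c["pixels"],cv2.COLOR_RGB2HSV)
def goto(x,y,z,yaw,s=None):
    """tool-frame shift (made first, before the turn) and turn about tool z; assumes tool straight down"""
    from station import arm
    s=s or arm.state(); R,p=pose(s)
    ps=s["orientation"][2]; Rd=Ro.from_euler("xyz",[np.pi,0,ps]).as_matrix()
    d=Rd.T@(np.array([x,y,z])-p); t=-(np.radians(yaw)-ps); t=(t+np.pi/2)%np.pi-np.pi/2
    tilt=(R.T@Ro.from_euler("xyz",[np.pi,0,ps]).as_matrix())
    print("now",p.round(1),np.degrees(s["orientation"]).round(1),"-> shift tool",d.round(1),"turn z",t.round(3),"level",Ro.from_matrix(tilt).as_rotvec().round(4),"j6",s["joint_positions"][5].round(2))
E
python3 - <<'E'
from h import *
from station import arm
s=arm.state()
c=dict(np.load("pics/wrist0.npz")); W=world(c,s); z=W[...,2]; hsv=cv2.cvtColor(c["pixels"],cv2.COLOR_RGB2HSV)
rects(c,(z>34)&(z<47),40,s)
rects(c,(z>52)&(z<65),58,s)
rects(c,(z>-4)&(z<12)&(hsv[...,0]>4)&(hsv[...,0]<22)&(hsv[...,1]>110),6,s)
goto(433,-12,222,0); goto(433,-12,222,-18)
E
```

```text
z40 centre 627.7 22.9 size 84x54 yaw 10.1 px 281,165
  z40 centre 414.2 163.7 size 85x51 yaw 27.6 px 43,20
  z58 centre 451.0 -4.4 size 48x47 yaw -8.7 px 102,195
  z6 centre 600.0 -206.4 size 89x68 yaw 0.1 px 258,334
  z6 centre 447.0 -0.0 size 124x91 yaw -17.6 px 119,176
now [624.5   0.  221.7] [-179.9   -0.    90. ] -> shift tool [ -12.  -191.5   -0.3] turn z 1.571 level [-0.0015 -0.0002  0.    ] j6 -0.13
now [624.5   0.  221.7] [-179.9   -0.    90. ] -> shift tool [ -12.  -191.5   -0.3] turn z -1.257 level [-0.0015 -0.0002  0.    ] j6 -0.13
```

servo_tool(targets="-0.6 -24.9 11.7 0 0 0;-0.6 -24.9 11.7 0 0 0;-0.6 -24.9 11.7 0 0 0;-0.6 -24.9 11.7 0 0 0;-0.6 -24.9 11.7 0 0 0;-0.6 -24.9 11.7 0 0 0;-0.6 -24.9 11.7 0 0 0;0 0 0 0 0 -0.095;0 0 0 0 0 -0.095;0 0 0 0 0 -0.095;0 0 0 0 0 -0.095;0 0 0 0 0 -0.095", gripper=1)

```text
clock: 1.15
tcp_pos: [450.4, -4.2, 140.5]
orientation: [-3.141, -0.0, 2.05]
wrist_force: [0.4, -0.8, 0.2]
grip_width: 87.3
finger_force: 0.0
```

servo_tool(targets="0 0 0 0 0 -0.095;0 0 0 0 0 -0.095;0 0 0 0 0 -0.095;0 0 0 0 0 -0.095;0 0 0 0 0 -0.095;0 0 0 0 0 -0.095;0 0 0 0 0 -0.095;0 0 0 0 0 -0.095;0 0 0 0 0 -0.095;0 0 0 0 0 -0.095;0 0 0 0 0 0;0 0 0 0 0 0")

```text
clock: 2.15
tcp_pos: [450.5, -4.2, 140.5]
orientation: [3.142, -0.0, 2.993]
wrist_force: [-0.1, 0.2, -0.8]
grip_width: 86.9
finger_force: 0.0
```

Run:
```python
from h import *
s,c,W,z,hsv=look("w1")
rects(c,(z>52)&(z<65),58,s)
wood=(z>-4)&(z<12)&(hsv[...,0]>4)&(hsv[...,0]<22)&(hsv[...,1]>110)
rects(c,wood,6,s)
goto(451,-4,80,171.3)
for n in ["scene","side"]:
    from station import arm
    c=arm.camera(n); hsv=cv2.cvtColor(c["pixels"],cv2.COLOR_RGB2HSV); W=world(c); z=W[...,2]
    print(n,"wood@6");rects(c,(abs(z)<15)&(W[...,0]>300)&(hsv[...,0]>4)&(hsv[...,0]<24)&(hsv[...,1]>90)&(hsv[...,2]>60),6,mn=100)
    print("cork@3");rects(c,(abs(z)<15)&(W[...,0]>300)&(hsv[...,0]>4)&(hsv[...,0]<24)&(hsv[...,1]>90)&(hsv[...,2]>60),3,mn=100)
    print("tins");rects(c,(z>30)&(z<50)&(hsv[...,2]>120)&(hsv[...,1]<70),40,mn=100)
```

```text
tcp [450.5  -4.2 140.5] rpy deg [ 1.8000e+02 -2.0000e-02  1.7148e+02] t 2.15 F [-0.1  0.2 -0.8] w 86.9
  z58 centre 449.2 -4.6 size 47x46 yaw -9.8 px 281,212
  z6 centre 445.6 -0.2 size 123x91 yaw -17.5 px 284,189
now [450.6  -4.2 140.5] [180.   -0.  171.5] -> shift tool [-0.4  0.2 60.5] turn z 0.003 level [ 0.     -0.0003 -0.    ] j6 -1.61
scene wood@6
  z6 centre 600.5 -204.4 size 86x86 yaw 9.8 px 191,326
  z6 centre 445.7 1.3 size 125x92 yaw -17.9 px 240,249
cork@3
  z3 centre 598.7 -204.0 size 86x86 yaw 9.8 px 191,326
  z3 centre 443.2 2.4 size 126x92 yaw -17.9 px 240,249
tins
  z40 centre 701.5 -359.4 size 127x59 yaw 72.0 px 128,396
  z40 centre 626.3 24.3 size 85x53 yaw 10.1 px 286,280
  z40 centre 595.4 216.3 size 84x52 yaw -6.9 px 343,240
  z40 centre 409.3 169.0 size 85x54 yaw 28.6 px 288,204
  z40 centre 411.4 343.3 size 85x54 yaw 17.9 px 338,184
side wood@6
  z6 centre 443.5 6.3 size 127x95 yaw -17.5 px 289,211
cork@3
  z3 centre 445.7 2.0 size 127x96 yaw -17.5 px 289,211
tins
  z40 centre 407.5 351.3 size 85x62 yaw 16.5 px 234,274
  z40 centre 406.1 176.1 size 84x60 yaw 26.6 px 273,233
  z40 centre 592.5 224.2 size 84x61 yaw -6.3 px 199,224
  z40 centre 623.1 33.8 size 83x65 yaw 16.3 px 229,188
```

View pics/w1.png

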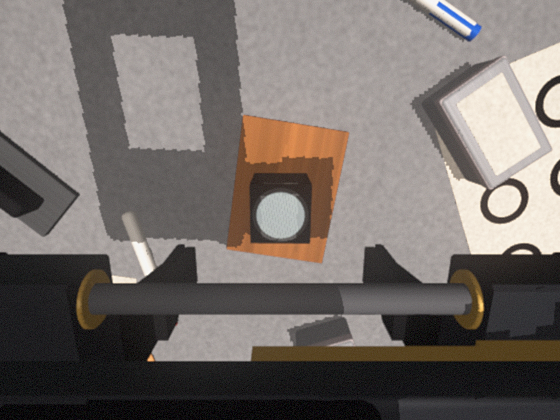

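Wrist view: the loupe is at px (281,212), centred on the tool axis with its side plates left and right, and the tray behind it is at (284,189). I'm descending to grip.

servo_tool(targets="0 0 20 0 0 0;0 0 20 0 0 0;0 0 20 0 0 0;0 0 20 0 0 0;0 0 16 0 0 0;0 0 14 0 0 0;0 0 8 0 0 0;0 0 4 0 0 0;0 0 0 0 0 0")

```text
clock: 3.05
tcp_pos: [450.2, -4.1, 18.0]
orientation: [3.142, -0.001, 2.995]
wrist_force: [0.0, 0.4, 0.3]
grip_width: 86.9
finger_force: 0.0
```

servo_tool(targets="0 0 0 0 0 0;0 0 0 0 0 0;0 0 0 0 0 0;0 0 0 0 0 0;0 0 0 0 0 0;0 0 0 0 0 0;0 0 0 0 0 0;0 0 0 0 0 0;0 0 0 0 0 0;0 0 0 0 0 0", gripper=0)

```text
clock: 3.88
tcp_pos: [450.7, -4.2, 18.8]
orientation: [3.142, 0.0, 2.996]
wrist_force: [-1.3, 1.0, 2.4]
grip_width: 45.6
finger_force: 30.0
```

servo_tool(targets="0 0 -4 0 0 0;0 0 -14 0 0 0;0 0 -26 0 0 0;0 0 -26 0 0 0;-22 -22 0 0 0 0;-22 -22 0 0 0 0;-22 -22 0 0 0 0;-22 -22 0 0 0 0;-22 -22 0 0 0 0;-22 -22 0 0 0 0;-22 -22 0 0 0 0;-22 -22 0 0 0 0")

```text
clock: 4.88
tcp_pos: [599.6, -205.1, 88.1]
orientation: [3.141, -0.001, 2.996]
wrist_force: [1.4, 0.1, -0.8]
grip_width: 45.3
finger_force: 30.0
```

servo_tool(targets="0 0 0 0 0 -0.08;0 0 0 0 0 -0.08;0 0 0 0 0 -0.08;0 0 0 0 0 -0.08;0 0 0 0 0 0;0 0 0 0 0 0")

```text
clock: 5.38
tcp_pos: [598.9, -203.8, 88.3]
orientation: [3.141, -0.001, -2.97]
wrist_force: [-0.1, -0.5, -1.1]
grip_width: 45.6
finger_force: 30.0
```

Run:
```python
from h import *
s,c,W,z,hsv=look("w2")
print([ (w.round()) for w in (W[100,280],W[200,280])])
wood=(z>-6)&(z<12)&(hsv[...,0]>4)&(hsv[...,0]<24)&(hsv[...,1]>90)
rects(c,wood,3,s)
goto(599,-204,16,9.8)
```

```text
tcp [ 598.9 -203.8   88.3] rpy deg [ 1.7997e+02 -4.0000e-02 -1.7016e+02] t 5.38 F [-0.1 -0.5 -1.1] w 45.6
[array([ 517., -219.,   -0.]), array([ 588., -207.,    3.])]
  z3 centre 584.2 -209.0 size 86x52 yaw -78.9 px 277,191
  z3 centre 478.4 -49.3 size 68x34 yaw 22.5 px 544,83
now [ 599.  -203.8   88.4] [ 180.    -0.  -170.2] -> shift tool [ 0.  -0.2 72.4] turn z 0.001 level [ 0.0004 -0.0006 -0.    ] j6 -2.19
```

View pics/w2.png

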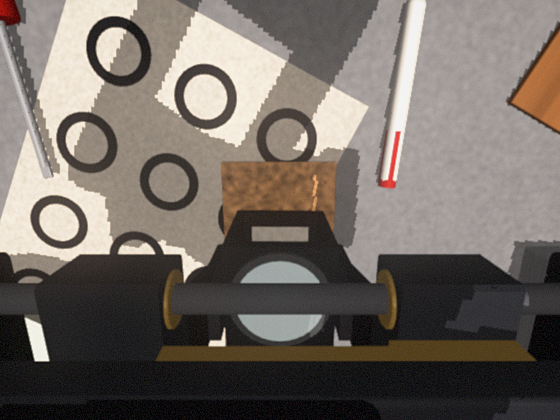

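The w2 view shows the held loupe over the mat (top edge px (222,162)–(336,162)), with the mat centre at about (600,-205.5). I'm lowering it.

servo_tool(targets="-0.6 -1.5 15 0 0 0;0 0 18 0 0 0;0 0 16 0 0 0;0 0 12 0 0 0;0 0 6 0 0 0;0 0 3 0 0 0;0 0 1.5 0 0 0;0 0 0 0 0 0")

```text
clock: 6.1
tcp_pos: [600.5, -205.4, 17.4]
orientation: [-3.141, 0.0, -2.968]
wrist_force: [0.6, 0.5, -0.7]
grip_width: 45.4
finger_force: 30.0
```

servo_tool(targets="0 0 1.2 0 0 0;0 0 0 0 0 0;0 0 0 0 0 0")

```text
clock: 6.35
tcp_pos: [600.6, -205.5, 16.7]
orientation: [-3.141, 0.001, -2.967]
wrist_force: [0.4, 0.2, -1.5]
grip_width: 45.9
finger_force: 30.0
```

servo_tool(targets="0 0 0.8 0 0 0;0 0 0.3 0 0 0;0 0 0 0 0 0")

```text
clock: 6.6
tcp_pos: [600.7, -205.6, 15.8]
orientation: [-3.141, 0.001, -2.967]
wrist_force: [-0.8, -0.5, 5.3]
grip_width: 45.6
finger_force: 30.0
```

servo_tool(targets="0 0 0 0 0 0;0 0 0 0 0 0;0 0 0 0 0 0;0 0 0 0 0 0;0 0 0 0 0 0;0 0 0 0 0 0;0 0 -10 0 0 0;0 0 -20 0 0 0;0 0 -35 0 0 0;0 0 -40 0 0 0;0 0 -40 0 0 0;0 0 0 0 0 0", gripper=1)

```text
clock: 7.6
tcp_pos: [605.2, -207.7, 171.3]
orientation: [-3.132, 0.013, -2.967]
wrist_force: [1.3, -0.9, 1.0]
grip_width: 86.9
finger_force: 0.0
```

Run:
```python
from h import *
s,c,W,z,hsv=look("w3")
rects(c,(z>48)&(z<62),55,s)
wood=(z>-6)&(z<12)&(hsv[...,0]>4)&(hsv[...,0]<24)&(hsv[...,1]>90)
rects(c,wood,3,s)
goto(628,23.3,120,10)
```

```text
tcp [ 605.2 -207.7  171.3] rpy deg [-179.45    0.75 -170.01] t 7.6 F [ 1.3 -0.9  1. ] w 86.9
  z55 centre 598.8 -207.5 size 47x46 yaw 10.1 px 285,195
  z3 centre 600.7 -206.1 size 84x84 yaw -80.1 px 286,178
  z3 centre 456.7 -3.9 size 102x93 yaw -17.3 px 523,71
now [ 603.9 -207.1  167.5] [-179.6    0.6 -170. ] -> shift tool [-63.7 222.7  47.5] turn z -0.0 level [-0.0072  0.0099 -0.    ] j6 -2.2
```

servo_tool(targets="-7.4 24.5 0 0 0 0;-7.4 24.5 0 0 0 0;-7.4 24.5 0 0 0 0;-7.4 24.5 0 0 0 0;-7.4 24.5 6 0 0 0;-7.4 24.5 10 0 0 0;-7.4 24.5 10 0 0 0;-7.4 24.5 10 0 0 0;-7.4 24.5 4 0 0 0;0 0 0 0 0 0;0 0 0 0 0 0;0 0 0 0 0 0")

```text
clock: 8.65
tcp_pos: [627.1, 23.2, 119.4]
orientation: [-3.141, -0.001, -2.967]
wrist_force: [-0.1, 0.2, -0.1]
grip_width: 86.9
finger_force: 0.0
```

Run:
```python
from h import *
s,c,W,z,hsv=look()
rects(c,(z>34)&(z<47),40,s)
goto(628,23.3,6,10)
```

```text
tcp [627.1  23.2 119.4] rpy deg [-1.7999e+02 -5.0000e-02 -1.6999e+02] t 8.65 F [-0.1  0.2 -0.1] w 86.9
  z40 centre 626.6 22.4 size 84x54 yaw 10.0 px 282,213
  z40 centre 587.3 202.4 size 73x58 yaw 10.0 px 529,213
now [627.3  22.7 119.8] [-180.   -0. -170.] -> shift tool [ -0.7   0.5 113.8] turn z -0.001 level [-0.0003 -0.0003  0.    ] j6 -1.83
```

servo_tool(targets="0 0 22 0 0 0;0 0 24 0 0 0;0 0 18 0 0 0;0 0 9 0 0 0;0 0 0 0 0 0;0 0 0 0 0 0;0 0 0 0 0 0;0 0 0 0 0 0")

```text
clock: 9.37
tcp_pos: [628.9, 23.1, 48.7]
orientation: [-3.141, 0.003, -2.968]
wrist_force: [0.3, -0.6, -0.1]
grip_width: 87.1
finger_force: 0.0
```

```bash
cat >> h.py <<'E'
def weigh(n=5):
    from station import arm
    S=[]
    for i in range(n):
        S.append(arm.state()); arm.camera("wrist")
    S.append(arm.state())
    f=lambda k: np.mean([s[k] for s in S],0)
    e=np.array([s["joint_efforts"] for s in S]); p=f("tcp_pos"); r=np.hypot(*p[:2])
    print("tcp",p.round(1),"F",f("wrist_force").round(2),"+-",np.std([s["wrist_force"] for s in S],0).round(2),"eff",e.mean(0).round(2),"+-",e.std(0).round(2),"tau2/r N",round(e[:,1].mean()/r*1000,2),"q",f("joint_positions").round(3),"t",S[-1]["clock"])
E
python3 -c "
from h import *
weigh()"
```

```text
tcp [628.4  23.3  48.2] F [-0.04  0.11  0.27] +- [0.28 0.59 0.34] eff [-8.000e-02 -5.278e+01 -3.370e+01 -5.000e-02  6.000e-02 -0.000e+00] +- [0.02 0.24 0.17 0.   0.01 0.  ] tau2/r N -83.93 q [-0.088  0.403  1.647 -0.     1.09  -1.833] t 9.6167
```

servo_tool(targets="0 0 12 0 0 0;0 0 14 0 0 0;0 0 8 0 0 0;0 0 4.5 0 0 0;0 0 2 0 0 0;0 0 0 0 0 0")

```text
clock: 10.12
tcp_pos: [626.6, 23.5, 5.0]
orientation: [3.141, -0.002, -2.967]
wrist_force: [-1.0, 0.0, 0.4]
grip_width: 87.1
finger_force: 0.0
```

servo_tool(targets="0 0 0 0 0 0;0 0 0 0 0 0;0 0 0 0 0 0;0 0 0 0 0 0;0 0 0 0 0 0;0 0 0 0 0 0;0 0 0 0 0 0;0 0 0 0 0 0", gripper=0)

```text
clock: 10.78
tcp_pos: [627.6, 23.5, 6.6]
orientation: [3.141, 0.0, -2.967]
wrist_force: [0.0, 0.9, 1.4]
grip_width: 54.1
finger_force: 30.0
```

servo_tool(targets="0 0 -2 0 0 0;0 0 -4.5 0 0 0;0 0 -8 0 0 0;0 0 -14 0 0 0;0 0 -12 0 0 0;0 0 0 0 0 0;0 0 0 0 0 0;0 0 0 0 0 0;0 0 0 0 0 0")

```text
clock: 11.53
tcp_pos: [626.9, 23.5, 46.3]
orientation: [3.141, -0.001, -2.967]
wrist_force: [-0.3, -0.0, -3.6]
grip_width: 53.8
finger_force: 30.0
```

```bash
python3 -c "
from h import *
weigh()"
```

```text
tcp [626.9  23.5  46.2] F [-0.04 -0.37 -2.97] +- [0.29 0.63 0.46] eff [-0.000e+00 -5.504e+01 -3.522e+01 -5.000e-02  6.000e-02 -0.000e+00] +- [0.01 0.23 0.2  0.   0.01 0.  ] tau2/r N -87.74 q [-0.088  0.405  1.649 -0.     1.089 -1.833] t 11.7833
```

servo_tool(targets="0 0 14 0 0 0;0 0 14 0 0 0;0 0 7 0 0 0;0 0 3.5 0 0 0;0 0 1.8 0 0 0;0 0 0 0 0 0;0 0 0 0 0 0")

```text
clock: 12.37
tcp_pos: [626.3, 23.5, 6.5]
orientation: [3.141, -0.003, -2.967]
wrist_force: [-6.1, 0.1, 7.3]
grip_width: 53.6
finger_force: 30.0
```

servo_tool(targets="0 0 0 0 0 0;0 0 0 0 0 0;0 0 0 0 0 0;0 0 0 0 0 0;0 0 0 0 0 0;0 0 -10 0 0 0;0 0 -24 0 0 0;0 0 -30 0 0 0;0 0 -30 0 0 0;0 0 -20 0 0 0", gripper=1)

```text
clock: 13.2
tcp_pos: [628.9, 23.3, 124.6]
orientation: [-3.141, 0.004, -2.967]
wrist_force: [1.1, -0.4, 0.2]
grip_width: 87.2
finger_force: 0.0
```

servo_tool(targets="-0.3 24.5 0 0 0 0;-0.3 24.5 0 0 0 0;-0.3 24.5 0 0 0 0;-0.3 24.5 0 0 0 0;-0.3 24.5 0 0 0 0;-0.3 24.5 0 0 0 0;-0.3 24.5 0 0 0 0;-0.3 24.5 0 0 0 0;0 0 0 0 0 0.1;0 0 0 0 0 0.1;0 0 0 0 0 0.095;0 0 0 0 0 0")

```text
clock: 14.2
tcp_pos: [596.0, 217.3, 121.4]
orientation: [3.141, 0.001, 3.018]
wrist_force: [0.4, -0.3, -0.3]
grip_width: 87.0
finger_force: 0.0
```

servo_tool(targets="0 0 0 0 0 0;0 0 0 0 0 0;0 0 0 0 0 0")

```text
clock: 14.45
tcp_pos: [596.0, 216.7, 120.8]
orientation: [3.142, 0.0, 3.022]
wrist_force: [-0.5, 0.3, -0.4]
grip_width: 86.8
finger_force: 0.0
```

Run:
```python
from h import *
s,c,W,z,hsv=look()
rects(c,(z>34)&(z<47),40,s)
goto(595,217,6,-7)
```

```text
tcp [596.  216.7 120.8] rpy deg [1.8000e+02 2.0000e-02 1.7317e+02] t 14.45 F [-0.5  0.3 -0.4] w 86.8
  z40 centre 590.3 24.6 size 51x25 yaw 83.2 px 33,241
  z40 centre 595.6 214.8 size 84x54 yaw -6.4 px 277,209
  z40 centre 453.8 171.0 size 32x14 yaw 83.1 px 182,8
now [595.9 216.7 120.7] [180.    0.  173.1] -> shift tool [  1.    0.2 114.7] turn z 0.003 level [0.0001 0.0001 0.    ] j6 -1.23
```

servo_tool(targets="0.2 -1.8 24 0 0 0;0 0 28 0 0 0;0 0 28 0 0 0;0 0 18 0 0 0;0 0 9 0 0 0;0 0 5 0 0 0;0 0 2 0 0 0;0 0 0 0 0 0")

```text
clock: 15.17
tcp_pos: [596.2, 215.2, 7.3]
orientation: [3.141, 0.001, 3.021]
wrist_force: [0.3, 0.5, -0.2]
grip_width: 87.3
finger_force: 0.0
```

servo_tool(targets="0 0 0 0 0 0;0 0 0 0 0 0;0 0 0 0 0 0;0 0 0 0 0 0;0 0 0 0 0 0;0 0 0 0 0 0;0 0 0 0 0 0;0 0 0 0 0 0", gripper=0)

```text
clock: 15.83
tcp_pos: [595.7, 215.5, 6.8]
orientation: [3.141, 0.0, 3.021]
wrist_force: [0.4, 2.6, 1.8]
grip_width: 53.9
finger_force: 30.0
```

servo_tool(targets="0 0 -2 0 0 0;0 0 -4.5 0 0 0;0 0 -8 0 0 0;0 0 -14 0 0 0;0 0 -12 0 0 0;0 0 0 0 0 0;0 0 0 0 0 0;0 0 0 0 0 0;0 0 0 0 0 0;0 0 0 0 0 0;0 0 0 0 0 0")

```text
clock: 16.75
tcp_pos: [594.9, 215.0, 46.3]
orientation: [-3.141, -0.001, 3.021]
wrist_force: [-0.4, -0.6, -9.2]
grip_width: 53.7
finger_force: 30.0
```

```bash
python3 -c "
from h import *
weigh()"
```

```text
tcp [595.1 215.   46.6] F [-0.29  0.06 -8.71] +- [0.32 0.38 0.7 ] eff [ 0.000e+00 -5.888e+01 -3.771e+01 -1.000e-02  1.000e-01 -0.000e+00] +- [0.   0.07 0.04 0.   0.   0.  ] tau2/r N -93.05 q [ 0.222  0.415  1.634  0.     1.093 -1.228] t 17.0
```

servo_tool(targets="0 0 -12 0 0 0;0 0 -12 0 0 0;12.2 -23.1 0 0 0 0;12.2 -23.1 0 0 0 0;12.2 -23.1 0 0 0 0;12.2 -23.1 0 0 0 0;12.2 -23.1 0 0 0 0;12.2 -23.1 0 0 0 0;12.2 -23.1 0 0 0 0;12.2 -23.1 0 0 0 0;12.2 -23.1 0 0 0 0;12.2 -23.1 0 0 0 0")

```text
clock: 18.0
tcp_pos: [447.0, -0.6, 73.1]
orientation: [-3.141, 0.004, 3.021]
wrist_force: [-0.6, -0.2, -8.4]
grip_width: 53.8
finger_force: 30.0
```

servo_tool(targets="0 0 0 0 0 0.094;0 0 0 0 0 0.093;0 0 0 0 0 0;0 0 0 0 0 0;0 0 0 0 0 0;0 0 0 0 0 0")

```text
clock: 18.5
tcp_pos: [447.0, 0.7, 71.6]
orientation: [3.142, 0.001, 2.836]
wrist_force: [0.7, -0.3, -8.7]
grip_width: 53.8
finger_force: 30.0
```

Run:
```python
from h import *
s,c,W,z,hsv=look("w4")
wood=(z>-6)&(z<14)&(hsv[...,0]>4)&(hsv[...,0]<24)&(hsv[...,1]>90)
rects(c,wood,6,s)
goto(446,0,12.6,-17.6)
```

```text
tcp [447.    0.7  71.6] rpy deg [1.8000e+02 5.0000e-02 1.6251e+02] t 18.5 F [ 0.7 -0.3 -8.7] w 53.8
  z6 centre 407.1 12.1 size 91x42 yaw 72.5 px 280,160
now [446.8   0.7  71.4] [180.    0.  162.5] -> shift tool [ 0.5 -0.9 58.8] turn z 0.001 level [0.     0.0005 0.    ] j6 -1.44
```

View pics/w4.png

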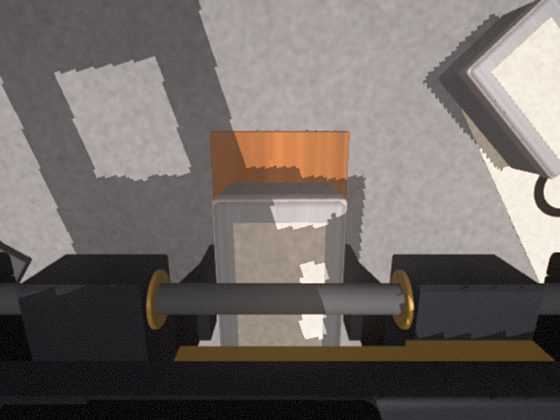

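The view shows tin B held over the tray with tin and tray centres both at px column 280. The tray centre is confirmed at (446,0). I'm lowering the tin.

servo_tool(targets="0.5 -0.8 12 0 0 0;0 0 16 0 0 0;0 0 14 0 0 0;0 0 8 0 0 0;0 0 4 0 0 0;0 0 2 0 0 0;0 0 1 0 0 0;0 0 0 0 0 0;0 0 0 0 0 0")

```text
clock: 19.3
tcp_pos: [446.5, -0.2, 14.7]
orientation: [3.141, 0.001, 2.834]
wrist_force: [-0.1, -0.3, -8.6]
grip_width: 54.1
finger_force: 30.0
```

servo_tool(targets="0 0 0.8 0 0 0;0 0 0.5 0 0 0;0 0 0.3 0 0 0;0 0 0 0 0 0;0 0 0 0 0 0")

```text
clock: 19.72
tcp_pos: [446.1, -0.2, 12.8]
orientation: [3.141, 0.001, 2.834]
wrist_force: [-1.0, -1.0, -5.5]
grip_width: 53.8
finger_force: 30.0
```

servo_tool(targets="0 0 0.4 0 0 0;0 0 0 0 0 0")

```text
clock: 19.88
tcp_pos: [446.1, -0.2, 12.8]
orientation: [-3.142, 0.0, 2.834]
wrist_force: [-4.9, 1.0, 4.7]
grip_width: 54.1
finger_force: 30.0
```

servo_tool(targets="0 0 0 0 0 0;0 0 0 0 0 0;0 0 0 0 0 0;0 0 0 0 0 0;0 0 0 0 0 0;0 0 -10 0 0 0;0 0 -25 0 0 0;0 0 -30 0 0 0;0 0 -30 0 0 0;0 0 -12 0 0 0;0 0 0 0 0 0;0 0 0 0 0 0", gripper=1)

```text
clock: 20.88
tcp_pos: [446.5, -0.2, 120.0]
orientation: [3.141, 0.003, 2.834]
wrist_force: [-0.3, -0.0, -0.2]
grip_width: 86.9
finger_force: 0.0
```

servo_tool(targets="12.1 21.3 0 0 0 0;12.1 21.3 0 0 0 0;12.1 21.3 0 0 0 0;12.1 21.3 0 0 0 0;12.1 21.3 0 0 0 0;12.1 21.3 0 0 0 0;12.1 21.3 0 0 0 0;0 0 0 0 0 -0.1;0 0 0 0 0 -0.1;0 0 0 0 0 -0.1;0 0 0 0 0 -0.1;0 0 0 0 0 -0.1")

```text
clock: 21.88
tcp_pos: [408.6, 167.4, 117.0]
orientation: [-3.142, -0.004, -2.944]
wrist_force: [0.1, -0.1, 0.0]
grip_width: 87.1
finger_force: 0.0
```

servo_tool(targets="0 0 0 0 0 -0.1;0 0 0 0 0 -0.1;0 0 0 0 0 -0.096;0 0 0 0 0 0;0 0 0 0 0 0;0 0 0 0 0 0")

```text
clock: 22.38
tcp_pos: [409.5, 167.4, 118.0]
orientation: [3.141, -0.002, -2.656]
wrist_force: [-0.9, -0.6, -0.2]
grip_width: 86.8
finger_force: 0.0
```

Run:
```python
from h import *
s,c,W,z,hsv=look()
rects(c,(z>34)&(z<52),40,s)
goto(410,168,6.5,28)
```

```text
tcp [409.5 167.4 118. ] rpy deg [ 1.7997e+02 -1.1000e-01 -1.5219e+02] t 22.38 F [-0.9 -0.6 -0.2] w 86.8
  z40 centre 409.3 166.5 size 83x54 yaw 27.8 px 281,214
  z40 centre 447.1 -1.6 size 90x58 yaw -17.3 px 49,152
now [409.7 167.5 118.3] [ 1.800e+02 -1.000e-01 -1.522e+02] -> shift tool [ -0.5   0.3 111.8] turn z -0.003 level [ 0.0004 -0.0014 -0.    ] j6 -1.85
```

servo_tool(targets="0 -0.7 24 0 0 0;0 0 28 0 0 0;0 0 28 0 0 0;0 0 18 0 0 0;0 0 8 0 0 0;0 0 4 0 0 0;0 0 2 0 0 0;0 0 0 0 0 0")

```text
clock: 23.1
tcp_pos: [411.3, 167.2, 7.7]
orientation: [-3.141, 0.001, -2.654]
wrist_force: [-0.6, 0.6, -0.2]
grip_width: 87.3
finger_force: 0.0
```

servo_tool(targets="0 0 0 0 0 0;0 0 0 0 0 0;0 0 0 0 0 0;0 0 0 0 0 0;0 0 0 0 0 0;0 0 0 0 0 0;0 0 0 0 0 0;0 0 0 0 0 0", gripper=0)

```text
clock: 23.77
tcp_pos: [410.5, 167.5, 7.3]
orientation: [3.141, 0.0, -2.654]
wrist_force: [-2.7, 2.8, 5.4]
grip_width: 53.6
finger_force: 30.0
```

servo_tool(targets="0 0 -2 0 0 0;0 0 -4.5 0 0 0;0 0 -8 0 0 0;0 0 -14 0 0 0;0 0 -12 0 0 0;0 0 0 0 0 0;0 0 0 0 0 0;0 0 0 0 0 0;0 0 0 0 0 0;0 0 0 0 0 0;0 0 0 0 0 0")

```text
clock: 24.68
tcp_pos: [410.0, 166.9, 46.9]
orientation: [3.141, -0.001, -2.653]
wrist_force: [-0.2, -0.5, -3.8]
grip_width: 53.8
finger_force: 30.0
```

```bash
python3 -c "
from h import *
weigh()"
```

```text
tcp [410.3 166.9  47.1] F [ 0.01  0.01 -4.53] +- [0.3  0.54 0.57] eff [ -0.   -33.76 -33.97  -0.05   0.07   0.  ] +- [0.   0.03 0.01 0.   0.   0.  ] tau2/r N -76.23 q [ 0.208 -0.005  2.13  -0.     1.017 -1.851] t 24.9333
```

servo_tool(targets="0 0 12 0 0 0;0 0 14 0 0 0;0 0 8 0 0 0;0 0 4 0 0 0;0 0 2 0 0 0;0 0 0.6 0 0 0;0 0 0 0 0 0")

```text
clock: 25.52
tcp_pos: [410.8, 167.1, 7.4]
orientation: [-3.142, 0.0, -2.653]
wrist_force: [-0.4, 0.3, -4.0]
grip_width: 53.7
finger_force: 30.0
```

servo_tool(targets="0 0 0 0 0 0;0 0 0 0 0 0;0 0 0 0 0 0;0 0 0 0 0 0;0 0 0 0 0 0;0 0 -6 0 0 0;0 0 -14.6 0 0 0;0 0 -12 0 0 0;0 0 -8 0 0 0;0 0 0 0 0 0;0 0 0 0 0 0;0 0 0 0 0 0", gripper=1)

```text
clock: 26.52
tcp_pos: [410.2, 166.9, 47.2]
orientation: [3.141, -0.0, -2.653]
wrist_force: [0.0, -0.2, 0.2]
grip_width: 86.8
finger_force: 0.0
```

```bash
python3 -c "
from h import *
weigh();goto(411,343,120,18)"
```

```text
tcp [410.  166.9  46.9] F [-0.1  -0.24  0.14] +- [0.59 0.17 0.38] eff [  0.   -32.05 -32.21  -0.05   0.06  -0.  ] +- [0.   0.18 0.19 0.   0.01 0.  ] tau2/r N -72.39 q [ 0.208 -0.004  2.13  -0.     1.017 -1.851] t 26.7667
now [410.1 166.9  47. ] [ 1.80e+02 -1.00e-01 -1.52e+02] -> shift tool [-83.4 155.1 -73. ] turn z 0.174 level [ 0.0003 -0.0011 -0.    ] j6 -1.85
```

servo_tool(targets="0 0 -24 0 0 0;0 0 -25 0 0 0;-11.9 22.2 -24 0 0 0;-11.9 22.2 0 0 0 0;-11.9 22.2 0 0 0 0;-11.9 22.2 0 0 0 0;-11.9 22.2 0 0 0 0;-11.9 22.2 0 0 0 0;-11.9 22.2 0 0 0 0;0 0 0 0 0 0.087;0 0 0 0 0 0.087;0 0 0 0 0 0")

```text
clock: 27.77
tcp_pos: [410.8, 343.7, 119.9]
orientation: [-3.141, -0.001, -2.829]
wrist_force: [0.1, -0.7, 0.9]
grip_width: 87.1
finger_force: 0.0
```

servo_tool(targets="0 0 0 0 0 0;0 0 0 0 0 0;0 0 0 0 0 0")

```text
clock: 28.02
tcp_pos: [411.3, 343.0, 120.4]
orientation: [-3.142, -0.0, -2.826]
wrist_force: [-0.2, -0.4, -0.0]
grip_width: 86.6
finger_force: 0.0
```

Run:
```python
from h import *
s,c,W,z,hsv=look("w5")
rects(c,(z>34)&(z<52),40,s)
goto(411,344,6.5,18)
```

```text
tcp [411.3 343.  120.4] rpy deg [-1.8000e+02 -1.0000e-02 -1.6193e+02] t 28.02 F [-0.2 -0.4 -0. ] w 86.6
  z40 centre 411.6 341.5 size 84x54 yaw 18.0 px 281,214
  z40 centre 410.4 167.9 size 84x57 yaw 28.1 px 48,140
now [411.3 343.1 120.5] [ 180.   -0. -162.] -> shift tool [  0.   1. 114.] turn z 0.001 level [ 0.     -0.0001 -0.    ] j6 -1.34
```

servo_tool(targets="0 -1.4 24 0 0 0;0 0 28 0 0 0;0 0 28 0 0 0;0 0 18 0 0 0;0 0 9 0 0 0;0 0 5 0 0 0;0 0 2 0 0 0;0 0 0 0 0 0")

```text
clock: 28.73
tcp_pos: [412.3, 342.3, 7.2]
orientation: [3.141, 0.001, -2.827]
wrist_force: [0.5, 0.6, 0.5]
grip_width: 87.3
finger_force: 0.0
```

servo_tool(targets="0 0 0 0 0 0;0 0 0 0 0 0;0 0 0 0 0 0;0 0 0 0 0 0;0 0 0 0 0 0;0 0 0 0 0 0;0 0 0 0 0 0;0 0 0 0 0 0", gripper=0)

```text
clock: 29.4
tcp_pos: [411.7, 342.4, 6.8]
orientation: [3.141, 0.0, -2.827]
wrist_force: [-1.0, 1.9, 2.2]
grip_width: 53.6
finger_force: 30.0
```

servo_tool(targets="0 0 -2 0 0 0;0 0 -4.5 0 0 0;0 0 -8 0 0 0;0 0 -14 0 0 0;0 0 -12 0 0 0;0 0 0 0 0 0;0 0 0 0 0 0;0 0 0 0 0 0;0 0 0 0 0 0;0 0 0 0 0 0;0 0 0 0 0 0")

```text
clock: 30.32
tcp_pos: [411.2, 341.7, 46.3]
orientation: [-3.141, -0.001, -2.827]
wrist_force: [-0.2, 0.4, -6.6]
grip_width: 53.6
finger_force: 30.0
```

```bash
python3 -c "
from h import *
from station import arm
weigh(6)
for n in ['scene','side']:
    c=arm.camera(n); cv2.imwrite(f'pics/{n}1.png',c['pixels'][...,::-1])"
```

```text
tcp [411.5 341.9  46.7] F [-0.07 -0.16 -6.94] +- [0.26 0.47 0.24] eff [ 0.000e+00 -4.599e+01 -3.531e+01 -2.000e-02  9.000e-02  0.000e+00] +- [0.   0.04 0.02 0.   0.   0.  ] tau2/r N -85.96 q [ 0.546  0.208  1.898 -0.     1.036 -1.339] t 30.6167
```

View pics/scene1.png

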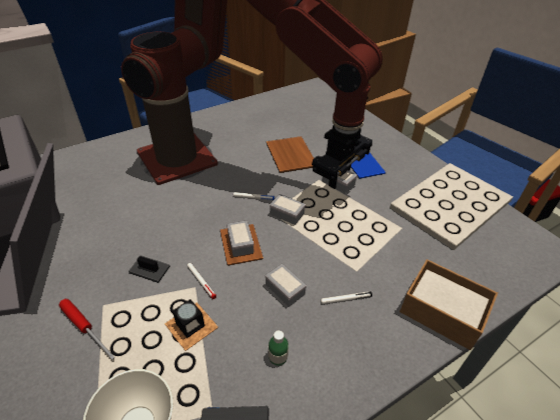

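servo_tool(targets="0 0 -18 0 0 0;0 0 -28 0 0 0;0 0 -28 0 0 0;5.2 -24 0 0 0 0;5.2 -24 0 0 0 0;5.2 -24 0 0 0 0;5.2 -24 0 0 0 0;5.2 -24 0 0 0 0;5.2 -24 0 0 0 0;5.2 -24 0 0 0 0;5.2 -24 0 0 0 0;5.2 -24 0 0 0 0")

```text
clock: 31.72
tcp_pos: [433.9, 121.0, 121.2]
orientation: [-3.141, 0.0, -2.827]
wrist_force: [-0.2, -0.6, -6.8]
grip_width: 53.9
finger_force: 30.0
```

servo_tool(targets="5.2 -24 0 0 0 0;5.2 -24 0 0 0 0;5.2 -24 0 0 0 0;5.2 -24 0 0 0 0;5.2 -24 0 0 0 0;0 0 0 0 0 0.09;0 0 0 0 0 0.09;0 0 0 0 0 0.09;0 0 0 0 0 0.09;0 0 0 0 0 0.09;0 0 0 0 0 0.09;0 0 0 0 0 0.082")

```text
clock: 32.72
tcp_pos: [446.2, -0.1, 121.1]
orientation: [3.142, 0.0, 2.829]
wrist_force: [-0.6, 0.2, -6.7]
grip_width: 53.7
finger_force: 30.0
```

servo_tool(targets="0 0 0 0 0 0;0 0 0 0 0 0;0 0 0 0 0 0;0 0 0 0 0 0")

```text
clock: 33.05
tcp_pos: [446.3, -0.0, 121.1]
orientation: [-3.142, 0.0, 2.836]
wrist_force: [0.4, -0.6, -6.7]
grip_width: 53.8
finger_force: 30.0
```

Run:
```python
from h import *
s,c,W,z,hsv=look("w6")
rects(c,(z>40)&(z<52)&(hsv[...,2]>50),46,s)
wood=(z>-6)&(z<14)&(hsv[...,0]>4)&(hsv[...,0]<24)&(hsv[...,1]>90)
rects(c,wood,6,s)
rects(c,(z>110)&(z<170)&(hsv[...,2]>110)&(hsv[...,1]<80),154,s)
goto(446,0,52.8,-17.6)
```

```text
tcp [446.3  -0.  121.1] rpy deg [-1.8000e+02  1.0000e-02  1.6246e+02] t 33.05 F [ 0.4 -0.6 -6.7] w 53.8
  z46 centre 413.2 9.1 size 54x15 yaw 72.5 px 279,172
  z6 centre 408.1 11.8 size 91x44 yaw 72.4 px 279,152
  z154 centre 463.5 -5.6 size 39x15 yaw 72.5 px 282,330
  z154 centre 424.5 10.0 size 46x37 yaw 72.5 px 289,242
now [ 4.463e+02 -1.000e-01  1.211e+02] [-180.     0.   162.4] -> shift tool [ 0.3 -0.  68.3] turn z 0.001 level [-0.      0.0001 -0.    ] j6 -1.44
```

View pics/w6.png

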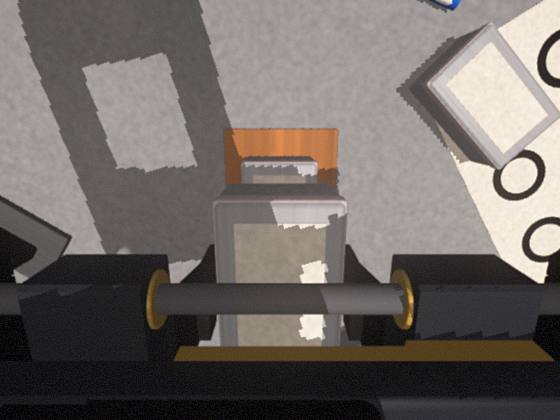

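View w6: tin D is held (px 215–347) above tin B (241–318), aligned. I'm lowering it onto B.

servo_tool(targets="0.2 -0.4 14 0 0 0;0 0 18 0 0 0;0 0 16 0 0 0;0 0 9 0 0 0;0 0 5 0 0 0;0 0 3 0 0 0;0 0 1.5 0 0 0;0 0 0 0 0 0;0 0 0 0 0 0")

```text
clock: 33.85
tcp_pos: [446.7, -0.5, 55.3]
orientation: [3.141, 0.001, 2.834]
wrist_force: [0.3, 0.4, -5.8]
grip_width: 53.5
finger_force: 30.0
```

servo_tool(targets="0 0 0.6 0 0 0;0 0 0.5 0 0 0;0 0 0.4 0 0 0;0 0 0 0 0 0;0 0 0 0 0 0")

```text
clock: 34.27
tcp_pos: [446.0, -0.4, 53.1]
orientation: [-3.142, 0.0, 2.834]
wrist_force: [0.3, -0.9, -6.8]
grip_width: 53.4
finger_force: 30.0
```

servo_tool(targets="0 0 0.5 0 0 0;0 0 0 0 0 0;0 0 0 0 0 0")

```text
clock: 34.52
tcp_pos: [446.1, -0.4, 52.8]
orientation: [3.142, 0.0, 2.834]
wrist_force: [-1.2, 0.3, -2.8]
grip_width: 53.6
finger_force: 30.0
```

servo_tool(targets="0 0 0.3 0 0 0;0 0 0 0 0 0")

```text
clock: 34.68
tcp_pos: [446.1, -0.4, 52.8]
orientation: [-3.142, 0.0, 2.834]
wrist_force: [-4.4, 0.7, 4.6]
grip_width: 53.9
finger_force: 30.0
```

servo_tool(targets="0 0 0 0 0 0;0 0 0 0 0 0;0 0 0 0 0 0;0 0 0 0 0 0;0 0 0 0 0 0;0 0 -10 0 0 0;0 0 -25 0 0 0;0 0 -30 0 0 0;0 0 -30 0 0 0;0 0 -12 0 0 0;0 0 0 0 0 0;0 0 0 0 0 0", gripper=1)

```text
clock: 35.68
tcp_pos: [446.6, -0.5, 160.2]
orientation: [3.141, 0.002, 2.834]
wrist_force: [0.1, 0.7, -0.6]
grip_width: 87.2
finger_force: 0.0
```

servo_tool(targets="12.1 21.2 0 0 0 0;12.1 21.2 0 0 0 0;12.1 21.2 0 0 0 0;12.1 21.2 0 0 0 0;12.1 21.2 8 0 0 0;12.1 21.2 16 0 0 0;12.1 21.2 16 0 0 0;0 0 0 0 0 -0.1;0 0 0 0 0 -0.1;0 0 0 0 0 -0.1;0 0 0 0 0 -0.1;0 0 0 0 0 -0.1")

```text
clock: 36.68
tcp_pos: [408.5, 166.5, 117.1]
orientation: [-3.142, -0.004, -2.944]
wrist_force: [0.3, 0.1, -0.6]
grip_width: 86.9
finger_force: 0.0
```

servo_tool(targets="0 0 0 0 0 -0.1;0 0 0 0 0 -0.1;0 0 0 0 0 -0.096;0 0 0 0 0 0;0 0 0 0 0 0;0 0 0 0 0 0")

```text
clock: 37.18
tcp_pos: [409.4, 166.6, 118.2]
orientation: [3.141, -0.002, -2.656]
wrist_force: [0.8, -0.4, 0.3]
grip_width: 87.1
finger_force: 0.0
```

Run:
```python
from h import *
s,c,W,z,hsv=look()
rects(c,(z>34)&(z<52),40,s)
rects(c,(z>78)&(z<94),86,s)
goto(410.3,167,46.5,28)
```

```text
tcp [409.4 166.6 118.2] rpy deg [ 1.7997e+02 -1.0000e-01 -1.5219e+02] t 37.18 F [ 0.8 -0.4  0.3] w 87.1
  z40 centre 410.6 164.9 size 83x54 yaw 27.8 px 278,217
  z40 centre 437.8 20.2 size 95x48 yaw 18.1 px 79,148
  z86 centre 437.9 23.0 size 95x45 yaw 15.2 px 25,158
now [409.7 166.6 118.5] [ 1.800e+02 -1.000e-01 -1.522e+02] -> shift tool [-0.8  0.  72. ] turn z -0.003 level [ 0.0004 -0.0013 -0.    ] j6 -1.85
```

servo_tool(targets="0 -1.3 24 0 0 0;0 0 28 0 0 0;0 0 28 0 0 0;0 0 18 0 0 0;0 0 8 0 0 0;0 0 4 0 0 0;0 0 2 0 0 0;0 0 0 0 0 0")

```text
clock: 37.9
tcp_pos: [411.5, 165.7, 7.9]
orientation: [-3.141, 0.001, -2.654]
wrist_force: [-0.7, 0.8, -0.1]
grip_width: 87.0
finger_force: 0.0
```

servo_tool(targets="0 0 0 0 0 0;0 0 0 0 0 0;0 0 0 0 0 0;0 0 0 0 0 0;0 0 0 0 0 0;0 0 0 0 0 0;0 0 0 0 0 0;0 0 0 0 0 0", gripper=0)

```text
clock: 38.57
tcp_pos: [410.8, 165.9, 7.4]
orientation: [3.141, 0.0, -2.654]
wrist_force: [-2.0, 1.9, 3.1]
grip_width: 54.1
finger_force: 30.0
```

servo_tool(targets="0 0 -2 0 0 0;0 0 -4.5 0 0 0;0 0 -8 0 0 0;0 0 -14 0 0 0;0 0 -12 0 0 0;0 0 0 0 0 0;0 0 0 0 0 0;0 0 0 0 0 0;0 0 0 0 0 0;0 0 0 0 0 0;0 0 0 0 0 0")

```text
clock: 39.48
tcp_pos: [410.3, 165.4, 47.1]
orientation: [3.141, -0.001, -2.653]
wrist_force: [-0.6, -0.2, -4.3]
grip_width: 53.8
finger_force: 30.0
```

```bash
python3 -c "
from h import *
weigh(12); goto(446,-0.5,160,-17.6)"
```

```text
tcp [410.7 165.5  47.5] F [-0.27  0.1  -4.62] +- [0.39 0.45 0.57] eff [ -0.   -33.72 -34.02  -0.05   0.07   0.  ] +- [0.   0.03 0.03 0.   0.   0.  ] tau2/r N -76.15 q [ 0.205 -0.006  2.13  -0.     1.018 -1.854] t 40.0833
now [410.8 165.6  47.8] [ 180.    0. -152.] -> shift tool [  46.8 -163.2 -112.2] turn z 0.795 level [0.     0.0001 0.    ] j6 -1.85
```

servo_tool(targets="0 0 -16 0 0 0;0 0 -32 0 0 0;0 0 -32 0 0 0;0 0 -32 0 0 0;5.9 -20.4 0 0 0 0;5.9 -20.4 0 0 0 0;5.9 -20.4 0 0 0 0;5.8 -20.4 0 0 0 0;5.8 -20.4 0 0 0 0;5.8 -20.4 0 0 0 0;5.8 -20.4 0 0 0 0;5.9 -20.4 0 0 0 0")

```text
clock: 41.08
tcp_pos: [446.0, -1.5, 159.7]
orientation: [3.142, 0.0, -2.653]
wrist_force: [-0.1, -0.2, -4.7]
grip_width: 53.8
finger_force: 30.0
```

servo_tool(targets="0 0 0 0 0 0.09;0 0 0 0 0 0.09;0 0 0 0 0 0.09;0 0 0 0 0 0.09;0 0 0 0 0 0.09;0 0 0 0 0 0.09;0 0 0 0 0 0.09;0 0 0 0 0 0.09;0 0 0 0 0 0.075;0 0 0 0 0 0;0 0 0 0 0 0;0 0 0 0 0 0")

```text
clock: 42.08
tcp_pos: [446.0, -0.5, 159.7]
orientation: [-3.142, -0.0, 2.837]
wrist_force: [-0.8, 0.7, -4.0]
grip_width: 53.8
finger_force: 30.0
```

Run:
```python
from h import *
s,c,W,z,hsv=look("w7")
rects(c,(z>78)&(z<95)&(hsv[...,2]>50),86,s)
wood=(z>-6)&(z<14)&(hsv[...,0]>4)&(hsv[...,0]<24)&(hsv[...,1]>90)
rects(c,wood,6,s)
goto(446,-0.5,93.3,-17.6)
```

```text
tcp [446.   -0.5 159.7] rpy deg [-180.     -0.    162.55] t 42.08 F [-0.8  0.7 -4. ] w 53.8
  z86 centre 413.2 9.2 size 54x14 yaw 72.6 px 281,173
  z6 centre 411.1 10.8 size 91x51 yaw 72.5 px 280,150
now [446.   -0.5 159.7] [-180.    -0.   162.5] -> shift tool [-0.  -0.  66.4] turn z 0.002 level [-0.     -0.0001  0.    ] j6 -1.44
```

View pics/w7.png

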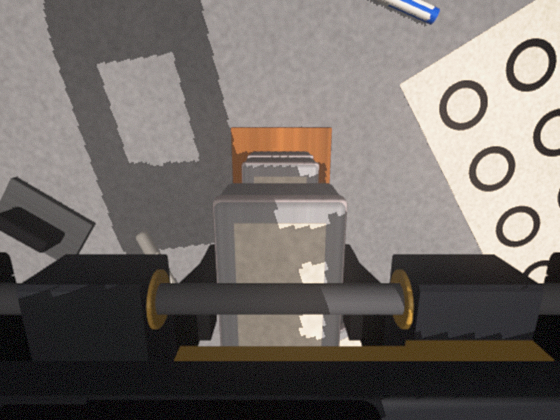

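Tins B and D are stacked neatly (px 241–318, row 160) below the held tin C (215–347). I'm lowering C.

servo_tool(targets="0 0 14 0 0 0;0 0 18 0 0 0;0 0 16 0 0 0;0 0 9 0 0 0;0 0 4 0 0 0;0 0 2 0 0 0;0 0 1 0 0 0;0 0 0 0 0 0;0 0 0 0 0 0")

```text
clock: 42.88
tcp_pos: [446.8, -0.6, 96.6]
orientation: [3.141, 0.001, 2.835]
wrist_force: [1.1, -0.6, -4.4]
grip_width: 53.4
finger_force: 30.0
```

servo_tool(targets="0 0 0.6 0 0 0;0 0 0.5 0 0 0;0 0 0.5 0 0 0;0 0 0 0 0 0;0 0 0 0 0 0")

```text
clock: 43.3
tcp_pos: [446.0, -0.5, 94.2]
orientation: [3.142, -0.0, 2.835]
wrist_force: [-0.2, -0.9, -5.1]
grip_width: 53.7
finger_force: 30.0
```

servo_tool(targets="0 0 0.5 0 0 0;0 0 0 0 0 0;0 0 0 0 0 0")

```text
clock: 43.55
tcp_pos: [446.0, -0.5, 93.6]
orientation: [-3.142, -0.0, 2.835]
wrist_force: [0.0, 0.5, -4.4]
grip_width: 53.9
finger_force: 30.0
```

servo_tool(targets="0 0 0.3 0 0 0;0 0 0.2 0 0 0;0 0 0 0 0 0;0 0 0 0 0 0")

```text
clock: 43.88
tcp_pos: [446.1, -0.5, 93.5]
orientation: [-3.142, -0.0, 2.835]
wrist_force: [-2.8, 0.7, 1.2]
grip_width: 54.2
finger_force: 30.0
```

servo_tool(targets="0 0 0.2 0 0 0;0 0 0 0 0 0;0 0 0 0 0 0")

```text
clock: 44.13
tcp_pos: [446.1, -0.5, 93.5]
orientation: [-3.142, 0.0, 2.835]
wrist_force: [-4.8, 1.5, 6.7]
grip_width: 53.9
finger_force: 30.0
```

servo_tool(targets="0 0 0 0 0 0;0 0 0 0 0 0;0 0 0 0 0 0;0 0 0 0 0 0;0 0 0 0 0 0;0 0 -10 0 0 0;0 0 -25 0 0 0;0 0 -30 0 0 0;0 0 -30 0 0 0;0 0 -12 0 0 0;0 0 0 0 0 0", gripper=1)

```text
clock: 45.05
tcp_pos: [448.6, -0.9, 204.2]
orientation: [3.141, 0.008, 2.835]
wrist_force: [0.0, -0.3, 0.2]
grip_width: 86.9
finger_force: 0.0
```

servo_tool(targets="-20.7 9.7 0 0 0 0;-20.7 9.7 0 0 0 0;-20.7 9.7 0 0 0 0;-20.7 9.7 0 0 0 0;-20.7 9.7 10 0 0 0;-20.7 9.7 20 0 0 0;-20.7 9.7 25 0 0 0;-20.6 9.5 25 0 0 0;0 0 0 0 0 -0.1;0 0 0 0 0 -0.1;0 0 0 0 0 -0.1;0 0 0 0 0 -0.1")

```text
clock: 46.05
tcp_pos: [625.8, 23.4, 117.0]
orientation: [3.141, -0.004, -3.043]
wrist_force: [0.2, 0.3, -1.2]
grip_width: 86.9
finger_force: 0.0
```

servo_tool(targets="0 0 0 0 0 -0.08;0 0 0 0 0 0;0 0 0 0 0 0;0 0 0 0 0 0;0 0 0 0 0 0")

```text
clock: 46.47
tcp_pos: [626.8, 23.3, 119.4]
orientation: [3.141, -0.001, -2.97]
wrist_force: [-0.9, -0.0, -0.5]
grip_width: 87.4
finger_force: 0.0
```

Run:
```python
from h import *
s,c,W,z,hsv=look()
rects(c,(z>34)&(z<47),40,s)
goto(627,23,6.5,10)
```

```text
tcp [626.8  23.3 119.4] rpy deg [ 1.7999e+02 -4.0000e-02 -1.7017e+02] t 46.47 F [-0.9 -0.  -0.5] w 87.4
  z40 centre 625.2 21.7 size 83x54 yaw 10.0 px 278,212
now [627.   23.3 119.6] [ 180.    -0.  -170.1] -> shift tool [ 1.000e-01 -3.000e-01  1.131e+02] turn z -0.003 level [ 0.0001 -0.0004 -0.    ] j6 -1.83
```

servo_tool(targets="0.8 -0.8 24 0 0 0;0 0 28 0 0 0;0 0 28 0 0 0;0 0 18 0 0 0;0 0 9 0 0 0;0 0 4 0 0 0;0 0 2 0 0 0;0 0 0 0 0 0")

```text
clock: 47.18
tcp_pos: [627.4, 22.3, 7.9]
orientation: [-3.141, 0.001, -2.969]
wrist_force: [0.5, -1.0, -0.9]
grip_width: 87.2
finger_force: 0.0
```

servo_tool(targets="0 0 0 0 0 0;0 0 0 0 0 0;0 0 0 0 0 0;0 0 0 0 0 0;0 0 0 0 0 0;0 0 0 0 0 0;0 0 0 0 0 0;0 0 0 0 0 0", gripper=0)

```text
clock: 47.85
tcp_pos: [626.7, 22.6, 7.2]
orientation: [3.141, 0.0, -2.968]
wrist_force: [-0.2, 2.4, 3.0]
grip_width: 53.8
finger_force: 30.0
```

servo_tool(targets="0 0 -2 0 0 0;0 0 -4.5 0 0 0;0 0 -8 0 0 0;0 0 -14 0 0 0;0 0 -12 0 0 0;0 0 0 0 0 0;0 0 0 0 0 0;0 0 0 0 0 0;0 0 0 0 0 0;0 0 0 0 0 0;0 0 0 0 0 0")

```text
clock: 48.77
tcp_pos: [626.0, 22.4, 46.7]
orientation: [3.141, -0.001, -2.968]
wrist_force: [0.2, -0.2, -3.3]
grip_width: 54.1
finger_force: 30.0
```

```bash
python3 -c "
from h import *
weigh(12); goto(446,-0.5,200,-17.6)"
```

```text
tcp [626.4  22.4  47.2] F [-0.06  0.07 -3.15] +- [0.41 0.5  0.45] eff [ 0.000e+00 -5.461e+01 -3.504e+01 -5.000e-02  7.000e-02  0.000e+00] +- [0.   0.05 0.03 0.   0.   0.  ] tau2/r N -87.13 q [-0.09   0.401  1.651 -0.     1.09  -1.834] t 49.3667
now [626.6  22.4  47.5] [-180.     0.  -170.1] -> shift tool [ 181.8    8.6 -152.5] turn z 0.48 level [-0.      0.0001 -0.    ] j6 -1.83
```

servo_tool(targets="0 0 -16 0 0 0;0 0 -28 0 0 0;0 0 -36 0 0 0;0 0 -36 0 0 0;0 0 -36 0 0 0;22.7 1.1 0 0 0 0;22.7 1.1 0 0 0 0;22.7 1.1 0 0 0 0;22.7 1.1 0 0 0 0;22.7 1.1 0 0 0 0;22.7 1.1 0 0 0 0;22.7 1.1 0 0 0 0")

```text
clock: 50.37
tcp_pos: [467.5, 2.5, 199.4]
orientation: [-3.141, 0.0, -2.968]
wrist_force: [-0.3, -0.5, -2.4]
grip_width: 53.8
finger_force: 30.0
```

servo_tool(targets="22.7 0.9 0 0 0 0;0 0 0 0 0 0.09;0 0 0 0 0 0.09;0 0 0 0 0 0.1;0 0 0 0 0 0.1;0 0 0 0 0 0.1;0 0 0 0 0 0;0 0 0 0 0 0;0 0 0 0 0 0;0 0 0 0 0 0")

```text
clock: 51.2
tcp_pos: [446.2, -0.5, 199.5]
orientation: [-3.142, 0.0, 2.837]
wrist_force: [-0.4, 0.5, -2.3]
grip_width: 53.9
finger_force: 30.0
```

Run:
```python
from h import *
from station import arm
s,c,W,z,hsv=look("w8")
rects(c,(z>118)&(z<136)&(hsv[...,2]>50),126,s)
goto(446,-0.5,133.3,-17.6)
for n in ["scene","side"]:
    c=arm.camera(n); cv2.imwrite(f"pics/{n}2.png",c["pixels"][...,::-1]); hsv=cv2.cvtColor(c["pixels"],cv2.COLOR_RGB2HSV); W=world(c); z=W[...,2]
    print(n,"cover?"); rects(c,(z>0)&(z<40)&(hsv[...,2]<80)&(W[...,0]>300)&(W[...,1]<-120),8,mn=60)
```

```text
tcp [446.2  -0.5 199.5] rpy deg [-1.8000e+02  1.0000e-02  1.6254e+02] t 51.2 F [-0.4  0.5 -2.3] w 53.9
  z126 centre 412.5 8.9 size 53x13 yaw 72.5 px 279,171
now [446.2  -0.5 199.4] [180.    0.  162.5] -> shift tool [ 0.2 -0.1 66.1] turn z 0.002 level [0. 0. 0.] j6 -1.44
scene cover?
  z8 centre 364.3 -507.4 size 31x19 yaw -7.3 px 23,306
  z8 centre 405.6 -230.4 size 85x56 yaw 38.2 px 149,270
side cover?
  z8 centre 411.4 -253.1 size 71x47 yaw -67.1 px 335,171
  z8 centre 819.6 -217.8 size 48x45 yaw -57.0 px 222,151
  z8 centre 343.9 -513.0 size 98x59 yaw -71.6 px 381,144
```

View pics/side2.png

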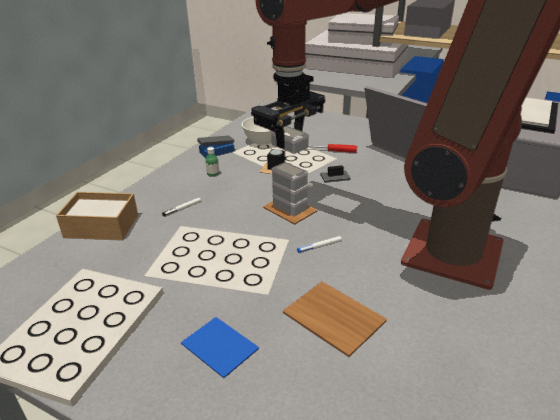

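The side view shows a straight three-tin column at px (290,190) on the tray, the loupe on its mat (275,160) and the cover at (335,173). I'm lowering the last tin.

servo_tool(targets="0 0 14 0 0 0;0 0 18 0 0 0;0 0 16 0 0 0;0 0 9 0 0 0;0 0 4 0 0 0;0 0 2 0 0 0;0 0 1 0 0 0;0 0 0 0 0 0;0 0 0 0 0 0")

```text
clock: 52.1
tcp_pos: [446.9, -0.6, 136.3]
orientation: [3.141, 0.002, 2.835]
wrist_force: [-0.2, -0.4, -2.4]
grip_width: 54.3
finger_force: 30.0
```

servo_tool(targets="0 0 0.6 0 0 0;0 0 0.5 0 0 0;0 0 0.3 0 0 0;0 0 0 0 0 0;0 0 0 0 0 0")

```text
clock: 52.52
tcp_pos: [446.2, -0.5, 134.1]
orientation: [-3.142, -0.0, 2.835]
wrist_force: [0.0, -0.4, -3.8]
grip_width: 53.7
finger_force: 30.0
```

servo_tool(targets="0 0 0.5 0 0 0;0 0 0 0 0 0;0 0 0 0 0 0")

```text
clock: 52.77
tcp_pos: [446.1, -0.5, 133.5]
orientation: [-3.142, -0.0, 2.835]
wrist_force: [-0.1, 0.1, -2.8]
grip_width: 54.2
finger_force: 30.0
```

servo_tool(targets="0 0 0.3 0 0 0;0 0 0.2 0 0 0;0 0 0 0 0 0;0 0 0 0 0 0")

```text
clock: 53.1
tcp_pos: [446.2, -0.5, 133.2]
orientation: [-3.142, 0.0, 2.835]
wrist_force: [-1.2, -0.6, -1.5]
grip_width: 53.8
finger_force: 30.0
```

servo_tool(targets="0 0 0.2 0 0 0;0 0 0 0 0 0;0 0 0 0 0 0")

```text
clock: 53.35
tcp_pos: [446.2, -0.5, 133.2]
orientation: [3.142, 0.0, 2.835]
wrist_force: [-2.6, 0.1, 2.6]
grip_width: 53.7
finger_force: 30.0
```

servo_tool(targets="0 0 0 0 0 0;0 0 0 0 0 0;0 0 0 0 0 0;0 0 0 0 0 0;0 0 0 0 0 0;0 0 -10 0 0 0;0 0 -25 0 0 0;0 0 -30 0 0 0;0 0 -30 0 0 0;0 0 -12 0 0 0;0 0 0 0 0 0", gripper=1)

```text
clock: 54.27
tcp_pos: [448.5, -0.9, 244.2]
orientation: [3.141, 0.008, 2.835]
wrist_force: [0.3, -0.1, -0.3]
grip_width: 86.8
finger_force: 0.0
```

servo_tool(targets="-3.1 -23.1 0 0 0 0;-3.1 -23.1 0 0 0 0;-3.1 -23.1 0 0 0 0;-3.1 -23.1 0 0 0 0;-3.1 -23.1 0 0 0 0;-3.1 -23.1 0 0 0 0;-3.1 -23.1 10 0 0 0;-3.1 -23.1 20 0 0 0;-3.1 -23.1 30 0 0 0;-3.1 -23.1 30 0 0 0;0 0 0 0 0 0.098;0 0 0 0 0 0.098")

```text
clock: 55.27
tcp_pos: [403.1, -229.4, 145.4]
orientation: [3.14, -0.008, 2.632]
wrist_force: [-0.4, 0.5, 0.4]
grip_width: 87.4
finger_force: 0.0
```

servo_tool(targets="0 0 0 0 0 0.098;0 0 0 0 0 0.098;0 0 0 0 0 0.098;0 0 0 0 0 0.098;0 0 0 0 0 0.098;0 0 0 0 0 0.098;0 0 0 0 0 0.098;0 0 0 0 0 0.098;0 0 0 0 0 0.098;0 0 0 0 0 0.098;0 0 0 0 0 0.098;0 0 0 0 0 0.098")

```text
clock: 56.27
tcp_pos: [405.0, -229.3, 148.1]
orientation: [-3.139, -0.001, 1.458]
wrist_force: [0.7, 0.1, -0.1]
grip_width: 86.9
finger_force: 0.0
```

servo_tool(targets="0 0 0 0 0 0.098;0 0 0 0 0 0.098;0 0 0 0 0 0.098;0 0 0 0 0 0.098;0 0 0 0 0 0.098;0 0 0 0 0 0.098;0 0 0 0 0 0.098;0 0 0 0 0 0.098;0 0 0 0 0 0;0 0 0 0 0 0;0 0 0 0 0 0")

```text
clock: 57.18
tcp_pos: [405.5, -229.7, 149.0]
orientation: [-3.14, 0.0, 0.682]
wrist_force: [-0.9, 0.5, -0.4]
grip_width: 86.6
finger_force: 0.0
```

Run:
```python
from h import *
s,c,W,z,hsv=look("w9")
print([W[v,u].round() for v,u in [(100,280),(200,280)]])
V=hsv[...,2]
print("grip top"); rects(c,(z>31)&(z<46)&(V<120),38,s,100)
print("plate"); rects(c,(z>4.5)&(z<50)&(V<120),8,s)
goto(406,-230,45,39)
```

```text
tcp [ 405.5 -229.7  149. ] rpy deg [-1.7992e+02  2.0000e-02  3.9050e+01] t 57.18 F [-0.9  0.5 -0.4] w 86.6
[array([ 474., -177.,    0.]), array([ 412., -227.,   38.])]
grip top
  z38 centre 405.1 -231.7 size 50x13 yaw 38.6 px 279,207
  z38 centre 419.4 -20.4 size 45x9 yaw -18.0 px 64,16
plate
  z8 centre 404.4 -232.2 size 84x54 yaw 38.0 px 278,200
  z8 centre 582.9 -215.4 size 56x17 yaw -70.3 px 403,20
  z8 centre 423.8 -20.9 size 84x32 yaw -51.0 px 98,21
now [ 405.6 -229.8  149.2] [-179.9    0.    39. ] -> shift tool [1.000e-01 4.000e-01 1.042e+02] turn z 0.0 level [-0.001   0.0003 -0.    ] j6 0.2
```

View pics/w9.png

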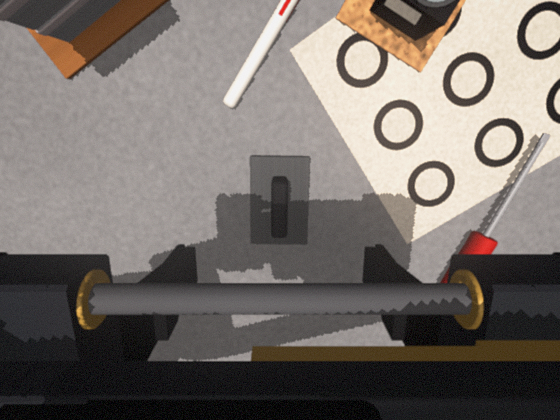

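The view shows the cover at px (279,200) with its grip upright, centred at (405,-232), yaw 38.3. Nothing is in the way of the fingers, so I'm descending.

servo_tool(targets="-1.8 1.3 20 0 0 0.012;0 0 28 0 0 0;0 0 30 0 0 0;0 0 28 0 0 0;0 0 16 0 0 0;0 0 8 0 0 0;0 0 4 0 0 0;0 0 2 0 0 0;0 0 0 0 0 0;0 0 0 0 0 0")

```text
clock: 58.07
tcp_pos: [406.3, -232.9, 15.0]
orientation: [3.139, -0.0, 0.667]
wrist_force: [0.4, -0.8, -1.0]
grip_width: 87.0
finger_force: 0.0
```

servo_tool(targets="0 0 0.6 0 0 0;0 0 0 0 0 0;0 0 0 0 0 0;0 0 0 0 0 0;0 0 0 0 0 0;0 0 0 0 0 0;0 0 0 0 0 0;0 0 0 0 0 0;0 0 0 0 0 0;0 0 0 0 0 0;0 0 0 0 0 0;0 0 0 0 0 0", gripper=0)

```text
clock: 59.07
tcp_pos: [405.0, -231.8, 13.1]
orientation: [-3.14, 0.0, 0.667]
wrist_force: [-3.5, 3.5, 2.3]
grip_width: 14.9
finger_force: 1.7
```

servo_tool(targets="0 0 0 0 0 0;0 0 0 0 0 0;0 0 0 0 0 0")

```text
clock: 59.32
tcp_pos: [405.0, -231.7, 13.1]
orientation: [-3.14, 0.0, 0.667]
wrist_force: [-2.6, 3.8, 3.2]
grip_width: 13.6
finger_force: 30.0
```

servo_tool(targets="0 0 -3 0 0 0;0 0 -6 0 0 0;0 0 -12 0 0 0;0 0 -20 0 0 0;0 0 0 0 0 0;0 0 0 0 0 0;0 0 0 0 0 0")

```text
clock: 59.9
tcp_pos: [405.2, -232.1, 53.8]
orientation: [3.141, 0.0, 0.667]
wrist_force: [0.2, -0.7, -3.6]
grip_width: 13.8
finger_force: 30.0
```

```bash
python3 -c "
from h import *
weigh(3); goto(446,-0.5,230,-17.6)"
```

```text
tcp [ 404.8 -231.8   53.4] F [-0.06 -0.06 -3.21] +- [0.28 0.37 0.39] eff [-1.000e-02 -3.639e+01 -3.428e+01  7.000e-02 -3.000e-02  0.000e+00] +- [0.01 0.23 0.29 0.   0.03 0.  ] tau2/r N -78.01 q [-0.689  0.042  2.068 -0.     1.032  0.215] t 60.05
now [ 404.6 -231.6   53.1] [-179.9    0.    38.2] -> shift tool [ 175.4 -156.  -176.9] turn z 0.974 level [-0.0019  0.0004 -0.    ] j6 0.21
```

servo_tool(targets="0 0 -20 0 0 0;0 0 -36 0 0 0;0 0 -40 0 0 0;0 0 -40 0 0 0;0 0 -40 0 0 0;17.5 -15.6 0 0 0 0;17.5 -15.6 0 0 0 0;17.5 -15.6 0 0 0 0;17.5 -15.6 0 0 0 0;17.5 -15.6 0 0 0 0;17.5 -15.6 0 0 0 0;17.5 -15.6 0 0 0 0")

```text
clock: 61.05
tcp_pos: [433.7, -69.4, 229.3]
orientation: [-3.14, 0.001, 0.667]
wrist_force: [0.5, -0.2, -2.4]
grip_width: 13.8
finger_force: 30.0
```

servo_tool(targets="17.5 -15.6 0 0 0 0;17.5 -15.6 0 0 0 0;17.5 -15.6 0 0 0 0;0 0 0 0 0 0.09;0 0 0 0 0 0.09;0 0 0 0 0 0.1;0 0 0 0 0 0.1;0 0 0 0 0 0.1;0 0 0 0 0 0.1;0 0 0 0 0 0.1;0 0 0 0 0 0.1;0 0 0 0 0 0.1")

```text
clock: 62.05
tcp_pos: [445.9, -1.3, 229.1]
orientation: [3.142, 0.002, -0.218]
wrist_force: [0.5, -0.1, -3.6]
grip_width: 13.9
finger_force: 30.0
```

servo_tool(targets="0 0 0 0 0 0.09;0 0 0 0 0 0;0 0 0 0 0 0;0 0 0 0 0 0;0 0 0 0 0 0;0 0 0 0 0 0")

```text
clock: 62.55
tcp_pos: [446.4, -1.4, 230.1]
orientation: [3.142, 0.0, -0.302]
wrist_force: [0.3, 0.2, -2.3]
grip_width: 14.3
finger_force: 30.0
```

Run:
```python
from h import *
s,c,W,z,hsv=look("w10")
print("top tin visible strip"); rects(c,(z>155)&(z<176)&(hsv[...,1]<90),166,s,100)
print("held plate top"); rects(c,(z>205)&(z<235)&(hsv[...,2]<140),s["tcp_pos"][2]-13.1+8,s,100)
goto(446,-0.5,179,-17.6)
```

```text
tcp [446.4  -1.4 230.1] rpy deg [ 1.800e+02  1.000e-02 -1.731e+01] t 62.55 F [ 0.3  0.2 -2.3] w 14.3
top tin visible strip
  z166 centre 482.3 -12.7 size 53x11 yaw 72.7 px 278,174
held plate top
  z225.01660146148657 centre 466.7 -8.5 size 54x44 yaw 72.6 px 278,221
now [446.4  -1.3 230.2] [-180.     0.   -17.3] -> shift tool [-0.6 -0.7 51.2] turn z 0.005 level [-0.      0.0001 -0.    ] j6 1.69
```

View pics/w10.png

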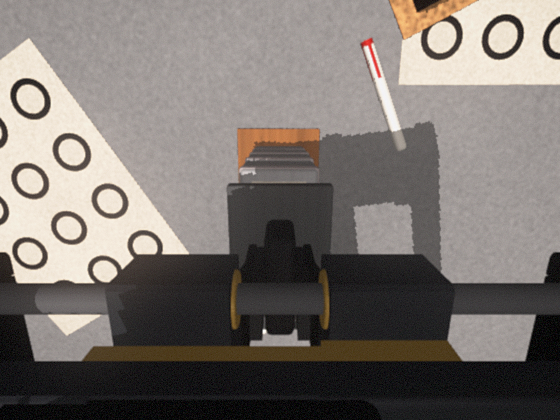

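The held plate and the top tin are aligned within 1 mm (both centred at px column 278). I'm lowering the cover.

servo_tool(targets="-0.4 -0.6 12 0 0 0;0 0 14 0 0 0;0 0 11 0 0 0;0 0 6 0 0 0;0 0 3 0 0 0;0 0 1.5 0 0 0;0 0 0.8 0 0 0;0 0 0 0 0 0;0 0 0 0 0 0")

```text
clock: 63.35
tcp_pos: [446.6, -0.7, 182.5]
orientation: [-3.141, -0.001, -0.303]
wrist_force: [-1.2, 0.8, -2.5]
grip_width: 13.9
finger_force: 30.0
```

servo_tool(targets="0 0 0.6 0 0 0;0 0 0.5 0 0 0;0 0 0.5 0 0 0;0 0 0 0 0 0;0 0 0 0 0 0")

```text
clock: 63.77
tcp_pos: [446.2, -0.7, 180.3]
orientation: [3.142, -0.0, -0.303]
wrist_force: [-0.4, 0.6, -3.6]
grip_width: 13.8
finger_force: 30.0
```

servo_tool(targets="0 0 0.5 0 0 0;0 0 0 0 0 0;0 0 0 0 0 0")

```text
clock: 64.02
tcp_pos: [446.2, -0.7, 179.8]
orientation: [3.142, 0.0, -0.303]
wrist_force: [-1.1, 0.5, -3.0]
grip_width: 13.9
finger_force: 30.0
```

servo_tool(targets="0 0 0.4 0 0 0;0 0 0.2 0 0 0;0 0 0 0 0 0;0 0 0 0 0 0")

```text
clock: 64.35
tcp_pos: [446.2, -0.7, 179.2]
orientation: [-3.142, 0.0, -0.303]
wrist_force: [-0.0, 0.4, -3.6]
grip_width: 13.9
finger_force: 30.0
```

servo_tool(targets="0 0 0.3 0 0 0;0 0 0 0 0 0;0 0 0 0 0 0")

```text
clock: 64.6
tcp_pos: [446.3, -0.7, 179.1]
orientation: [-3.142, -0.0, -0.303]
wrist_force: [-0.3, -0.3, -0.2]
grip_width: 13.9
finger_force: 30.0
```

servo_tool(targets="0 0 0.2 0 0 0;0 0 0 0 0 0;0 0 0 0 0 0")

```text
clock: 64.85
tcp_pos: [446.3, -0.7, 179.1]
orientation: [-3.142, -0.0, -0.303]
wrist_force: [-1.4, 0.7, 2.7]
grip_width: 13.8
finger_force: 30.0
```

servo_tool(targets="0 0 0 0 0 0;0 0 0 0 0 0;0 0 0 0 0 0;0 0 0 0 0 0;0 0 0 0 0 0;0 0 0 0 0 0;0 0 0 0 0 0;0 0 -6 0 0 0;0 0 -14 0 0 0;0 0 -24 0 0 0;0 0 -30 0 0 0;0 0 -30 0 0 0", gripper=1)

```text
clock: 65.85
tcp_pos: [445.7, -0.6, 283.8]
orientation: [3.141, 0.001, -0.303]
wrist_force: [0.1, -0.2, -0.7]
grip_width: 83.3
finger_force: 0.0
```

servo_tool(targets="-20 0 -10 0 0 0;-20 0 0 0 0 0;-20 0 0 0 0 0;0 0 0 0 0 0;0 0 0 0 0 0;0 0 0 0 0 0;0 0 0 0 0 0")

```text
clock: 66.43
tcp_pos: [389.5, 17.0, 292.8]
orientation: [3.142, -0.0, -0.303]
wrist_force: [-0.4, -0.1, 0.6]
grip_width: 87.1
finger_force: 0.0
```

Run:
```python
from h import *
from station import arm
s,c,W,z,hsv=look()
print("plate"); rects(c,(z>162)&(z<215)&(hsv[...,2]<140),174,s,100)
print("grip"); rects(c,(z>195)&(z<215),204,s,100)
c=arm.camera("side"); hs=cv2.cvtColor(c["pixels"],cv2.COLOR_RGB2HSV)
c2=arm.camera("scene"); W=world(c2); z=W[...,2]; h2=cv2.cvtColor(c2["pixels"],cv2.COLOR_RGB2HSV)
print("loupe"); rects(c2,(z>48)&(z<62)&(abs(W[...,0]-600)<60)&(abs(W[...,1]+205)<60),55,mn=60)
print("mat"); rects(c2,(abs(z)<15)&(W[...,1]<-120)&(h2[...,0]>4)&(h2[...,0]<24)&(h2[...,1]>90)&(h2[...,2]>60),3,mn=100)
a=cv2.resize(c["pixels"][80:260,200:400],(400,360)); b=cv2.resize(c2["pixels"][160:360,130:330],(400,400))[:360]
cv2.imwrite("pics/end.png",np.hstack([a,b])[...,::-1])
```

```text
tcp [389.5  17.  292.8] rpy deg [ 1.800e+02 -1.000e-02 -1.738e+01] t 66.43 F [-0.4 -0.1  0.6] w 87.1
plate
  z174 centre 446.2 -1.6 size 83x54 yaw -17.4 px 280,133
grip
  z204 centre 446.4 -1.7 size 48x14 yaw -17.8 px 279,136
loupe
  z55 centre 597.7 -206.3 size 50x48 yaw 8.4 px 187,312
mat
  z3 centre 599.3 -203.7 size 87x85 yaw -80.9 px 192,331
```

View pics/end.png

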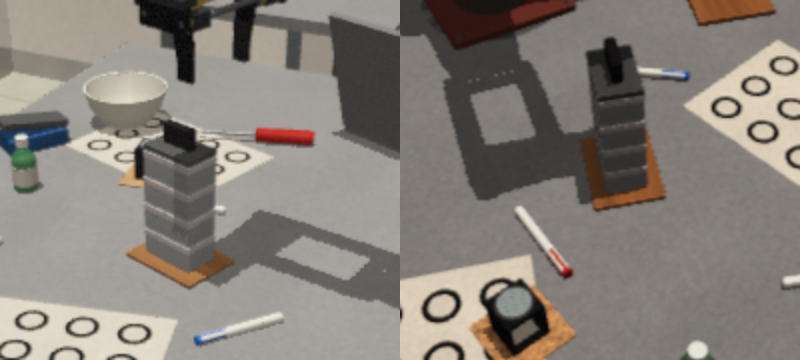

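The picture shows a straight four-tin column with the cover on top at (180,140), and the loupe centred on its mat. I'm handing in.

```bash
python3 -c "
from station import arm
print(arm.hand_in())"
```

```text
the job is handed in; nothing more can be done
None
```

I handed the job in at about 66 s. The loupe stands in the middle of its mat. The four tins present are stacked on the tray in order (about 0.9, 0.7, 0.47 and 0.32 kg, heaviest at the bottom), with the cover plate squarely on top, grip up.

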